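# Restock the tilt-out stone bin at a market stall

## Robot

A 6-joint arm with a two-finger parallel gripper is mounted at the origin on the work surface. World frame = base frame: x ahead of the robot, y to its left, z up, the work surface at z = 0. Lengths are in m, angles in degrees, forces in N, time in s.
With the tool pointing down it reaches from about 0.25 to 0.725 m from the base axis. Payload 9.7 kg.
Tool frame: the origin (TCP) lies between the finger pads; the fingertips stand 11 mm ahead of it and the grasp point (between the pads) lies 8 mm behind it; z points along the fingers, y is the line along which they close (so a half turn about z gives the same grasp; the last joint's range is limited). The gripper opens to 85 mm and grips with 20 to 120 N. Pads are 22 mm wide; open, the fingers measure 114 mm over their backs; the gripper's body (76 mm by 85 mm) begins 54 mm behind the grasp point. The pads swing forward as they close: fully open they stand 13 mm farther back than shut.
Start: joints at [-67.953, 4.979, 10.078, 95.1, 0, 90], TCP at [0.206, -0.51, 0.242] pointing down, gripper open.
Joint ranges: [-179.16, 179.16], [-48.56, 103.87], [-65.8, 70.77], [-126.05, 130.52], [-82.76, 87.17], [-180, 180]. Speed limits (degrees/s): [127.2, 127.2, 147.25, 180, 180, 180].

## Interface

Orientations are given as [roll, pitch, yaw] about the fixed x, y, z axes, in that order (R = Rz(yaw) Ry(pitch) Rx(roll)).
In Python, from workcell import monitor, cams, ticket gives the robot as it stands.
- The arm moves only by the tool carry_out, never from a script. Its argument "plan" is a list of rows, each an object with "travel": the shift along the world's x, y, z as a fraction of full scale, a list of three; "angular": the turn, a rotation vector about the world's x, y, z as a fraction of full scale, a list of three; "grip": the gripper's target within -1 to 1 (fully open at 1, half-way at 0, shut at -1). In form: [{"travel": [x, y, z], "angular": [ax, ay, az], "grip": grip}, ...]. A call has 1 to 8 rows; each row is the pose to reach, as a shift and turn from the pose commanded when the call began; what a row does not reach only later rows make up. Full scale, the value 1, is 300 mm for a shift and 0.5 rad for a turn. A row lasts 1/12 s, in which the tool goes at most 41.7 mm and 7.16 degrees, less where a joint would pass 70% of its speed; a pose out of reach is approached as far as the arm can. A call with a number of a shift or a turn outside -1 to 1 is refused whole. A call with a gripper value outside its range is refused whole. The fingers move at their own pace and stop on an object; "grip_force" is the grip in N (left out, the last holds). Time passes only in rows, so rows that repeat a pose let the fingers close. It gives the time, the measured TCP pose, the force, the opening and the grip force at its end, in the units of the state.
- monitor.get_obs(): the state, without advancing time (a new reading comes with each control period).
- cams.camera(name): name is "scene" or "top" or "wrist"; returns a dict with "frame" (400x640x3 uint8, red, green, blue), "mtx" (3x3 intrinsics, pixels), "view" (4x4, takes a point from world to camera coordinates); the wrist camera has in their place "T_tool_cam" (4x4, takes a point from camera to tool coordinates, whose origin is the TCP and whose axes are the flange's). Camera axes: x right, y up, looking along -z (the intrinsics and any distortion apply to the point x, -y, -z); pixel columns grow to the right and rows downward; lengths in m; the calibration is good to about 2 mm. A picture is of the moment at which its call begins: read the wrist's pose just before it. There is no depth.
- ticket.job_done(): hands the job in; it is judged then, once.
The state is a dict: "time": time; "q": joint angles; "qd": joint speeds; "joint_efforts": joint torques, N m; "ee_pos": TCP position; "tcp_rot": TCP orientation; "wrist_force": force on the tool from outside, world axes, zero at the start; "torque": the same for the moment, N m; "opening": finger opening in m; "grasp_force": force on a finger pad.
Only numpy, scipy, OpenCV 4.12 (cv2) and the standard library are available. Lean on these libraries where they do the work, as an engineer would, in place of code of your own. Each camera call takes 0.05 s, during which the arm holds its last target. There are 200 camera calls.

## Task

Swing the magnifier lamp aside, well clear of the bin, then pull the tilt-out bin open to its stop. Tip the scoop's stones out of the scoop into the open bin, and see that any stones lying about on the counter get in there too, by way of the scoop or straight in. Leave the empty scoop upright on its mat, and once all the stones are in push the bin fully shut and then swing the lamp back over it; don't knock over or push about the camera, the tub and the jar.

Things in the scene. Friction and masses are not known exactly. Their poses are not given: they have to be found in the camera images.
- scoop: open-fronted metal hand scoop (160 g without stones), 110 mm wide (y) and 150 mm long (x). Origin: on the underside, 84 mm behind the mouth edge; z up. The open mouth is at its -x end; the flat floor is 3 mm thick and rises 12 mm over the last 55 mm towards the mouth, so stones stay in when it is carried level. Side walls 40 mm high, back wall at x = +62 mm. The floor is slippery: stones slide out when the mouth is tipped 45 degrees down or more
- scoop_grip (a point): grip point on the scoop's upright wooden handle tab at its back: the tab is 12 mm thick (along the scoop's x), 34 mm wide (y), from the floor to 90 mm above it; this point is at scoop (70, 0, 70) mm. Meant to be taken from above, across its thickness
- scoop_mouth (a point): middle of the scoop's mouth edge, at scoop (-84, 0, 13) mm
- mat: black rubber mat fixed to the counter, 190 (x) x 150 (y) x 4 mm, origin in the middle of its underside; the scoop starts on it
- unit: wooden counter unit fixed to the counter, 140 deep (x), 228 wide (y), 165 high; origin in the middle of its underside; its front faces its own -x. The bin tilts out of its front; the lamp post (20 mm thick, foot 60 mm) stands at unit (-50, 170) mm
- bin (a joint): tilt of the bin front about the level hinge at its foot, rad: 0 shut, 0.55 open against its stop (top edge leaning out towards the unit's -x). It stays where it is left; about 4 N at the handle moves it
- bin_hinge (a point): middle of the bin's hinge line (runs along the unit's y), at unit (-70, 0, 15) mm; the axes of this point turn with the bin and match the unit's when it is shut
- bin_handle (a point): middle of the bin's bar handle: round bar 12 mm thick, 100 mm long along the unit's y, at (-53, 0, 140) mm from bin_hinge in the bin's axes, 45 mm in front of the bin front's face, level with its top edge
- bin_floor (a point): middle of the bin's inner floor, axes turning with the bin (same as bin_hinge). Inside, the bin is 88 mm deep (x -46 to +42 mm), 192 mm wide (y), its front 136 mm and its back wall 101 mm high above this floor; the unit's top covers it when shut
- bin_mouth (a point): middle of the bin's mouth, at (20, 0, 135) mm from bin_hinge in the bin's axes. With the bin open, the mouth reaches from the front's top edge (about 80 mm out from the unit's front, 134 mm above the counter) back to the unit's front
- lamp (a joint): swing of the magnifier lamp's arm about its upright post, rad: 0 (a stop) with the lamp head over the bin, its arm pointing along the unit's -y; grows as the head swings round towards the robot (unit's -x) and on to the far side of the post (unit's +y), up to 2.5. Over the bin when under 0.35; wholly to the side of the bin from 1.5 up. It stays where it is left; about 1 N at the grip moves it
- lamp_hinge (a point): the lamp arm's upright hinge axis at arm height, 250 mm above the counter
- lamp_grip (a point): grip point on the round upright rubber grip on top of the lamp head: 18 mm thick, its foot 259 mm and its top 309 mm above the counter, 170 mm from the hinge axis; this point is 294 mm high. The lamp head is a flat disc 100 mm across and 18 mm thick under it, its underside 241 mm above the counter
- camera: bystander: camera, about 85 x 120 x 93 mm, origin under its middle
- tub: bystander: white tub with a green lid, 96 x 136 x 62 mm, origin under its middle
- jar: bystander: glass jar, 56 mm thick, 80 mm high, origin under its middle
- stone0: polished amber cushion-shaped stone, 26 (x) x 22 (y) x 15 (z) mm, 20 g, origin in the middle of its underside; starts in the scoop
- stone1: polished amber cushion-shaped stone, 26 (x) x 22 (y) x 15 (z) mm, 20 g, origin in the middle of its underside; starts in the scoop
- stone2: polished amber cushion-shaped stone, 26 (x) x 22 (y) x 15 (z) mm, 20 g, origin in the middle of its underside; starts in the scoop
- stone3: polished amber cushion-shaped stone, 26 (x) x 22 (y) x 15 (z) mm, 20 g, origin in the middle of its underside; starts in the scoop
- stray0: polished amber cushion-shaped stone, 26 (x) x 22 (y) x 15 (z) mm, 20 g, origin in the middle of its underside; starts lying on the counter (may be absent)
- stray1: polished amber cushion-shaped stone, 26 (x) x 22 (y) x 15 (z) mm, 20 g, origin in the middle of its underside; starts lying on the counter (may be absent)
- stray2: polished amber cushion-shaped stone, 26 (x) x 22 (y) x 15 (z) mm, 20 g, origin in the middle of its underside; starts lying on the counter (may be absent)
Things that resemble listed ones, but are neither listed nor needed, are in the scene too. What is shaped like the scoop but orange is not meant.

How it is judged (in metres and radians):
On the way, in this order (a step that is already met when the one before it is completed fails the run):
1. the lamp is swung clear of the bin (1.5 rad or more) while the bin is shut (value of joint lamp above 1.5 rad and value of joint bin below 0.1 rad), for 0.2 s.
2. the bin is open to its stop (0.5 rad or more), lamp clear (value of joint bin above 0.5 rad and value of joint lamp above 1.4 rad), for 0.2 s.
3. the scoop is tipped at least 30 degrees with its mouth above the open bin (value of joint bin above 0.45 rad and angle between scoop's own z axis and vertical above 0.52 rad and horizontal distance between scoop_mouth and bin_mouth below 0.09 m and height (world z) of scoop_mouth above 0.1 m), for 0.1 s.
4. the bin is shut with all the stones in it (value of joint bin below 0.05 rad and x of stone0 in the frame of bin_floor between -0.05 and 0.05 m and y of stone0 in the frame of bin_floor between -0.098 and 0.098 m and z of stone0 in the frame of bin_floor between -0.006 and 0.125 m and x of stone1 in the frame of bin_floor between -0.05 and 0.05 m and y of stone1 in the frame of bin_floor between -0.098 and 0.098 m and z of stone1 in the frame of bin_floor between -0.006 and 0.125 m and x of stone2 in the frame of bin_floor between -0.05 and 0.05 m and y of stone2 in the frame of bin_floor between -0.098 and 0.098 m and z of stone2 in the frame of bin_floor between -0.006 and 0.125 m and x of stone3 in the frame of bin_floor between -0.05 and 0.05 m and y of stone3 in the frame of bin_floor between -0.098 and 0.098 m and z of stone3 in the frame of bin_floor between -0.006 and 0.125 m and x of stray0 in the frame of bin_floor between -0.05 and 0.05 m and y of stray0 in the frame of bin_floor between -0.098 and 0.098 m and z of stray0 in the frame of bin_floor between -0.006 and 0.125 m and x of stray1 in the frame of bin_floor between -0.05 and 0.05 m and y of stray1 in the frame of bin_floor between -0.098 and 0.098 m and z of stray1 in the frame of bin_floor between -0.006 and 0.125 m and x of stray2 in the frame of bin_floor between -0.05 and 0.05 m and y of stray2 in the frame of bin_floor between -0.098 and 0.098 m and z of stray2 in the frame of bin_floor between -0.006 and 0.125 m), for 0.2 s.
5. the lamp is back over the bin (value of joint lamp below 0.35 rad), for 0.2 s.
At the end, for the whole second after the job is handed in: Every stone present lies in the bin, the bin is shut (within 0.05 rad), the lamp is over it (under 0.35 rad), and the scoop stands upright, released and at rest on its mat, its origin within 50 mm of the mat's middle (all of step 4 and value of joint lamp below 0.35 rad and horizontal distance between scoop and mat below 0.05 m and height (world z) of scoop below 0.01 m and angle between scoop's own z axis and vertical below 0.1 rad and linear speed of scoop below 0.02 m/s); the robot touches nothing.
It fails at once if the camera is pushed more than 30 mm or tipped over (distance of camera from where it was at the start of the episode above 0.03 m or angle between camera's own z axis and vertical above 0.5 rad).
It fails at once if the tub is pushed more than 30 mm or tipped over (distance of tub from where it was at the start of the episode above 0.03 m or angle between tub's own z axis and vertical above 0.5 rad).
It fails at once if the jar is pushed more than 30 mm or tipped over (distance of jar from where it was at the start of the episode above 0.03 m or angle between jar's own z axis and vertical above 0.5 rad).
Of stray0, stray1, stray2 only 1 to 3 are there at a start; the rules pass over those that are not, and their reading is None.
At some moment in a run one of stray0, stray1, stray2 may be knocked a few centimetres aside while the robot is not near it.
It also fails if it takes over 210 s, if anything falls off the work surface, if the arm or the gripper's body presses on something with over 40 N, if the wrist force passes 120 N, or if a joint passes its speed limit or range.

## Working session

There is one attempt and no reset: what is moved stays moved. The work goes in short steps, Python scripts to look and compute and a tool call to move; the robot and the scene stay as the last step left them, time stands still between calls to the robot, and variables do not carry over. Pictures are saved under pics/ and viewed, at most 14 in all, crops included, and the job is handed in when it is done.

Besides the shell and the picture viewer there is one more tool, called after ">>>" as name([rows], argument=value, ...), one row to a line, values as JSON. carry_out: Moves the arm, as the interface text tells. Its arguments: {"type":"object","properties":{"plan":{"type":"array","items":{"type":"object","properties":{"travel":{"type":"array","items":{"type":"number"}},"angular":{"type":"array","items":{"type":"number"}},"grip":{"type":"number"}}}},"grip_force":{"type":"number"}},"required":["plan"]}

```bash
mkdir -p pics; ls
cat > h.py <<'E'
import numpy as np, cv2
from workcell import monitor, cams, ticket
from scipy.spatial.transform import Rotation as R
def shot(n,f=None):
    o=monitor.get_obs(); c=cams.camera(n)
    K=np.array(c["mtx"])
    if n=="wrist":
        T=np.eye(4);T[:3,:3]=R.from_euler("xyz",o["tcp_rot"],degrees=True).as_matrix();T[:3,3]=o["ee_pos"]
        M=T@np.array(c["T_tool_cam"])
    else: M=np.linalg.inv(np.array(c["view"]))
    if f: cv2.imwrite("pics/"+f,c["frame"][:,:,::-1])
    return c["frame"],K,M
def ray(K,M,u,v):
    d=np.linalg.inv(K)@[u,v,1.]; d=M[:3,:3]@[d[0],-d[1],-d[2]]
    return M[:3,3],d
def onz(K,M,u,v,z):
    o,d=ray(K,M,u,v); return o+d*(z-o[2])/d[2]
def two(a,b):
    (o1,d1),(o2,d2)=a,b
    A=np.stack([d1,-d2],1); s=np.linalg.lstsq(A,o2-o1,rcond=None)[0]
    p,q=o1+s[0]*d1,o2+s[1]*d2
    return (p+q)/2,np.linalg.norm(p-q)
def proj(K,M,p):
    q=np.linalg.inv(M)@np.append(p,1); q=K@[q[0],-q[1],-q[2]]; return q[:2]/q[2]
E
python3 - <<'E'
from h import *
for n in("scene","top"):
    f,K,M=shot(n,n+"0.png"); print(n,K.round(1).tolist(),M.round(3).tolist())
o=monitor.get_obs();print(o)
c=cams.camera("wrist");print(c.keys(),np.array(c["T_tool_cam"]).round(3).tolist()); cv2.imwrite("pics/w0.png",c["frame"][:,:,::-1])
E
```

```text
pics
scene [[408.6, 0.0, 321.9], [0.0, 408.6, 202.4], [0.0, 0.0, 1.0]] [[-0.654, -0.62, 0.434, 1.043], [0.756, -0.535, 0.376, 0.382], [-0.001, 0.574, 0.819, 1.215], [0.0, 0.0, 0.0, 1.0]]
top [[505.9, 0.0, 322.8], [0.0, 505.9, 203.4], [0.0, 0.0, 1.0]] [[0.013, 0.991, -0.133, 0.275], [-1.0, 0.014, 0.011, -0.071], [0.012, 0.133, 0.991, 1.724], [0.0, 0.0, 0.0, 1.0]]
{'time': 0.1, 'q': array([-6.79537734e+01,  5.00778117e+00,  1.00399759e+01,  9.51004725e+01,
        1.15997998e-03,  8.99995040e+01]), 'qd': array([-0.09192049, -0.03572311,  0.06394391, -0.03846627,  0.05165185,
        0.08772475]), 'joint_efforts': array([ 1.07473046e-03, -5.21563947e+01,  4.65652442e+01,  1.59660203e-02,
       -2.79017726e-06,  2.97818576e-05]), 'ee_pos': array([ 0.20637742, -0.50960308,  0.24166437]), 'tcp_rot': array([-1.79931722e+02, -1.16057028e-03,  2.20467213e+01]), 'wrist_force': array([-0.07022269, -0.43071275, -0.41381905]), 'torque': array([-0.02140689,  0.04471216, -0.03978875]), 'grasp_force': 0.0, 'opening': 0.08539252954089124}
dict_keys(['frame', 'mtx', 'T_tool_cam']) [[-0.001, 0.966, 0.26, 0.067], [1.0, 0.001, 0.0, -0.001], [-0.0, 0.26, -0.966, -0.132], [0.0, 0.0, 0.0, 1.0]]
```

View pics/scene0.png

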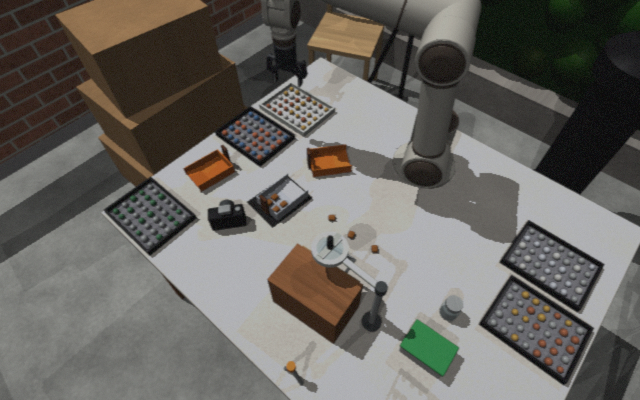

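View pics/top0.png

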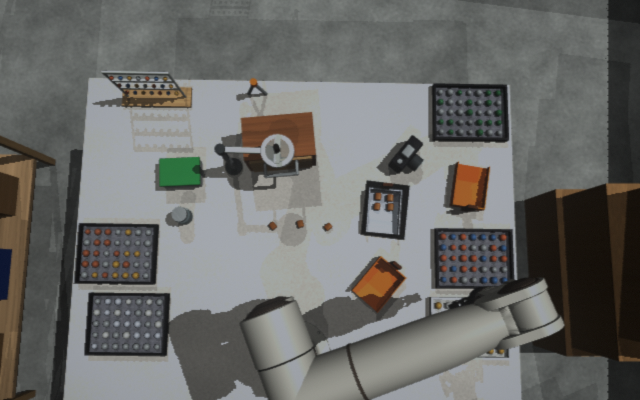

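The scene shot puts the lamp head at about (333,247) and the unit at (315,290). In the top shot the unit is at (278,130), the lamp grip at (277,148), and the post at (222,150). The strays are at (272,226), (299,224) and (327,227), with the jar at (179,216), the tub at (180,172) and the camera at (404,155).

Three things could be the scoop in the top shot: the grey one at (385,210) on a black mat, and orange ones at (380,283) and (470,187). The grey metal one with stones on the mat fits. I'll confirm it in an enlarged crop.

Run:
```python
from h import *
t=cv2.imread("pics/top0.png"); a=cv2.resize(t[90:250,205:425],None,fx=3.6,fy=3.6,interpolation=cv2.INTER_CUBIC); cv2.imwrite("pics/c1.png",a)
s=cv2.imread("pics/scene0.png"); a=cv2.resize(s[160:340,230:410],None,fx=3.3,fy=3.3,interpolation=cv2.INTER_CUBIC); cv2.imwrite("pics/c2.png",a)
```

```text
(no output)
```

View pics/c1.png

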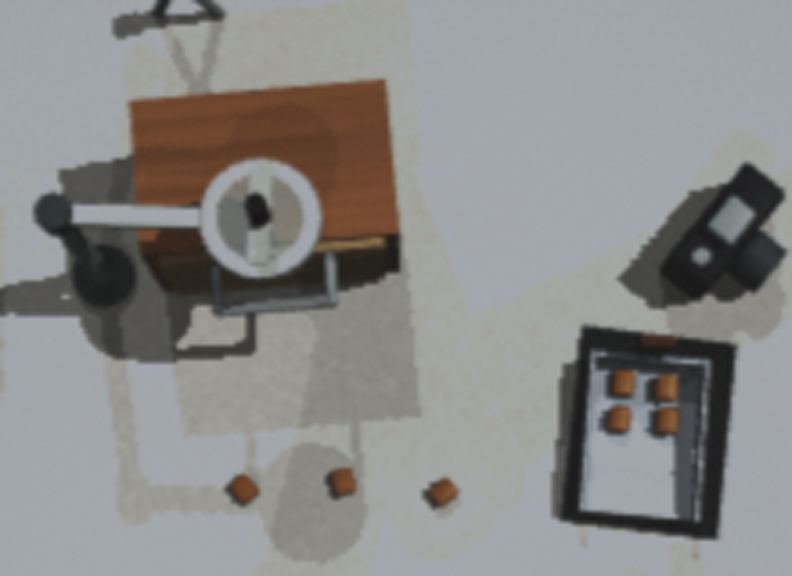

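View pics/c2.png

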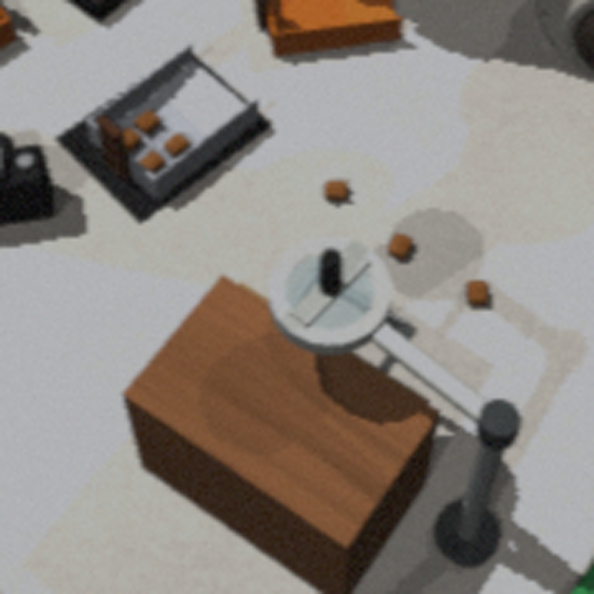

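The crop confirms it: the grey scoop at top-crop (650,430) holds four stones, sits on its mat, and has its wooden tab at (658,340) on the +x side. Next I'll triangulate the key points.

```bash
cat > m.py <<'E'
from h import *
_,Kt,Mt=shot("top"); _,Ks,Ms=shot("scene")
T=lambda u,v:(205+u/3.6,90+v/3.6)
S=lambda u,v:(230+u/3.3,160+v/3.3)
def tri(n,a,b):
    p,e=two(ray(Kt,Mt,*T(*a)),ray(Ks,Ms,*S(*b))); print(n,(p*1000).round(0),"gap",round(e*1000,1))
tri("griptop",(256,201),(330,252)); tri("gripfoot",(262,222),(330,290))
for n,a,b in [("nearR",(400,232),(222,278)),("farR",(385,80),(126,397)),("farL",(130,101),(350,545)),("nearL",(140,243),(437,412)),("posttop",(53,213),(498,408)),("tab",(658,340),(112,122))]: tri(n,a,b)
for n,p in [("nR",(400,232)),("fR",(385,80)),("fL",(130,101))]: print(n,(onz(Kt,Mt,*T(*p),.165)*1000).round())
for p in [(583,326),(736,343),(717,537),(557,518)]: print("mat",(onz(Kt,Mt,*T(*p),.004)*1000).round())
for p in [(218,312),(335,298)]: print("handle",(onz(Kt,Mt,*T(*p),.155)*1000).round())
for p in [(243,489),(342,482),(441,492)]: print("stray",(onz(Kt,Mt,*T(*p),.009)*1000).round())
for p in [(337,189),(401,245),(477,292)]: print("strayS",(onz(Ks,Ms,*S(*p),.009)*1000).round())
print("foot",(onz(Kt,Mt,*T(103,275),.003)*1000).round(),"footS",(onz(Ks,Ms,*S(468,537),.003)*1000).round())
print("tab@.093",(onz(Kt,Mt,*T(658,340),.094)*1000).round(), (onz(Ks,Ms,*S(112,122),.094)*1000).round())
E
python3 m.py
```

```text
griptop [630.  50. 307.] gap 1.6
gripfoot [628.  50. 244.] gap 1.4
nearR [643. -64. 151.] gap 2.8
farR [781. -48. 150.] gap 4.1
farL [756. 178. 156.] gap 4.9
nearL [626. 164. 166.] gap 4.7
posttop [629. 219. 262.] gap 1.1
tab [ 560. -300.   89.] gap 3.7
nR [640. -65. 165.]
fR [778. -50. 165.]
fL [755. 175. 165.]
mat [ 589. -241.    4.]
mat [ 574. -388.    4.]
mat [ 388. -369.    4.]
mat [ 404. -217.    4.]
handle [569.  93. 155.]
handle [583.  -9. 155.]
stray [427.  80.   9.]
stray [435. -13.   9.]
stray [ 426. -107.    9.]
strayS [ 430. -103.    9.]
strayS [439.  -8.   9.]
strayS [432.  84.   9.]
foot [632. 220.   3.] footS [637. 228.   3.]
tab@.093 [ 560. -301.   94.] [ 561. -296.   94.]
```

>>> carry_out([
  {"travel":[0.47,0.62,0.12],"angular":[0,0,0.8],"grip":1},
  {"travel":[0.47,0.62,0.12],"angular":[0,0,0.8],"grip":1},
  {"travel":[0.47,0.62,0.12],"angular":[0,0,0.8],"grip":1},
  {"travel":[0.47,0.62,0.12],"angular":[0,0,0.8],"grip":1},
  {"travel":[0.47,0.62,0.12],"angular":[0,0,0.8],"grip":1},
  {"travel":[0.47,0.62,0.12],"angular":[0,0,0.8],"grip":1},
  {"travel":[0.47,0.62,0.12],"angular":[0,0,0.8],"grip":1},
], grip_force=40)

```text
time: 0.83
ee_pos: [0.3498, -0.3206, 0.2795]
tcp_rot: [179.9, -0.1, 45.2]
wrist_force: [-0.9, -0.4, -0.4]
opening: 0.0859
grasp_force: 0.0
```

>>> carry_out([
  {"travel":[0.47,0.62,0.12],"angular":[0,0,0.8],"grip":1},
  {"travel":[0.47,0.62,0.12],"angular":[0,0,0.8],"grip":1},
  {"travel":[0.47,0.62,0.12],"angular":[0,0,0.8],"grip":1},
  {"travel":[0.47,0.62,0.12],"angular":[0,0,0.8],"grip":1},
  {"travel":[0.47,0.62,0.12],"angular":[0,0,0.8],"grip":1},
  {"travel":[0.47,0.62,0.12],"angular":[0,0,0.8],"grip":1},
  {"travel":[0.47,0.62,0.12],"angular":[0,0,0.8],"grip":1},
])

```text
time: 1.42
ee_pos: [0.4909, -0.1346, 0.3142]
tcp_rot: [180.0, -0.1, 68.1]
wrist_force: [-0.8, -0.2, 0.9]
opening: 0.0854
grasp_force: 0.0
```

>>> carry_out([
  {"travel":[0.46,0.62,0.12],"angular":[0,0,0.8],"grip":1},
  {"travel":[0.46,0.62,0.12],"angular":[0,0,0.8],"grip":1},
  {"travel":[0.46,0.62,0.12],"angular":[0,0,0.8],"grip":1},
  {"travel":[0.46,0.62,0.12],"angular":[0,0,0.8],"grip":1},
  {"travel":[0.46,0.62,0.12],"angular":[0,0,0.8],"grip":1},
  {"travel":[0.46,0.62,0.12],"angular":[0,0,0.8],"grip":1},
  {"travel":[0.46,0.62,0.12],"angular":[0,0,0.8],"grip":1},
  {"travel":[0.46,0.62,0.12],"angular":[0,0,0.8],"grip":1},
])

```text
time: 2.08
ee_pos: [0.6272, 0.0487, 0.3489]
tcp_rot: [-179.9, 0.0, 90.9]
wrist_force: [-0.6, -1.2, -0.5]
opening: 0.0852
grasp_force: 0.0
```

Run:
```python
from h import *
f,K,M=shot("wrist","w1.png"); o=monitor.get_obs(); print(o["ee_pos"],o["tcp_rot"],o["q"].round(1))
print(proj(K,M,[.630,.050,.307]),proj(K,M,o["ee_pos"]))
```

```text
[0.6266328  0.0477899  0.34951659] [-1.79931162e+02  2.55556683e-02  9.08235093e+01] [  4.4  21.9  42.7 110.9  -0.   93.5]
[325.38032467 232.16699514] [318.4697147  271.76658406]
```

View pics/w1.png

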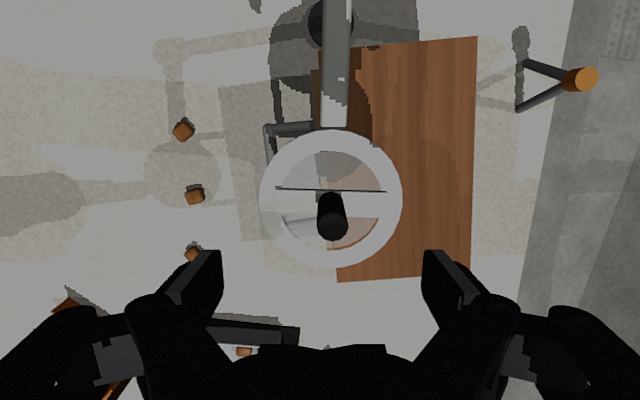

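The lamp grip's top shows at (332,228) against a predicted (325,232), so it sits about 3 mm further in +x. Descending onto it.

>>> carry_out([
  {"travel":[0.02,0.01,-0.1],"angular":[0,0,0],"grip":1},
  {"travel":[0.02,0.01,-0.21],"angular":[0,0,0],"grip":1},
  {"travel":[0.02,0.01,-0.21],"angular":[0,0,0],"grip":-1},
  {"travel":[0.02,0.01,-0.21],"angular":[0,0,0],"grip":-1},
  {"travel":[0.02,0.01,-0.21],"angular":[0,0,0],"grip":-1},
  {"travel":[0.02,0.01,-0.21],"angular":[0,0,0],"grip":-1},
  {"travel":[0.02,0.01,-0.21],"angular":[0,0,0],"grip":-1},
  {"travel":[0.02,0.01,-0.21],"angular":[0,0,0],"grip":-1},
], grip_force=30)

```text
time: 2.8
ee_pos: [0.6332, 0.0511, 0.29]
tcp_rot: [179.8, -0.0, 90.8]
wrist_force: [-0.2, -0.7, 7.1]
opening: 0.0171
grasp_force: 29.0
```

>>> carry_out([
  {"travel":[-0.097,0.007,0],"angular":[0,0,0],"grip":-1},
  {"travel":[-0.192,0.031,0],"angular":[0,0,0],"grip":-1},
  {"travel":[-0.281,0.072,0],"angular":[0,0,0],"grip":-1},
  {"travel":[-0.361,0.127,0],"angular":[0,0,0],"grip":-1},
  {"travel":[-0.431,0.195,0],"angular":[0,0,0],"grip":-1},
  {"travel":[-0.488,0.274,0],"angular":[0,0,0],"grip":-1},
  {"travel":[-0.53,0.362,0],"angular":[0,0,0],"grip":-1},
  {"travel":[-0.557,0.456,0],"angular":[0,0,0],"grip":-1},
])

```text
time: 3.47
ee_pos: [0.4666, 0.189, 0.2891]
tcp_rot: [179.6, -0.1, 90.7]
wrist_force: [30.5, 1.5, -4.3]
opening: 0.0169
grasp_force: 32.9
```

>>> carry_out([
  {"travel":[0.012,0.05,0],"angular":[0,0,0],"grip":-1},
  {"travel":[0.008,0.1,0],"angular":[0,0,0],"grip":-1},
  {"travel":[0.011,0.2,0],"angular":[0,0,0],"grip":-1},
  {"travel":[0.035,0.295,0],"angular":[0,0,0],"grip":-1},
  {"travel":[0.064,0.362,0],"angular":[0,0,0],"grip":-1},
  {"travel":[0.064,0.362,0],"angular":[0,0,0],"grip":-1},
  {"travel":[0.064,0.362,0],"angular":[0,0,0],"grip":0.6},
  {"travel":[0.064,0.362,0],"angular":[0,0,0],"grip":0.6},
])

```text
time: 4.13
ee_pos: [0.4847, 0.2969, 0.2879]
tcp_rot: [180.0, -0.0, 90.8]
wrist_force: [-1.1, -0.2, -0.0]
opening: 0.0403
grasp_force: 0.0
```

>>> carry_out([
  {"travel":[0,0,0.0],"angular":[0,0,0],"grip":1},
  {"travel":[0,0,0.0],"angular":[0,0,0],"grip":1},
  {"travel":[0,0,0.12],"angular":[0,0,0],"grip":1},
  {"travel":[0,0,0.24],"angular":[0,0,0],"grip":1},
  {"travel":[0.15,-0.15,0.24],"angular":[0,0,0],"grip":1},
  {"travel":[0.2,-0.25,0.24],"angular":[0,0,0],"grip":1},
  {"travel":[0.26,-0.4,0.24],"angular":[0,0,0],"grip":1},
  {"travel":[0.26,-0.4,0.24],"angular":[0,0,0],"grip":0.2},
])

```text
time: 4.8
ee_pos: [0.564, 0.1728, 0.3591]
tcp_rot: [180.0, 0.1, 90.7]
wrist_force: [-0.3, 1.1, -0.3]
opening: 0.0756
grasp_force: 0.0
```

>>> carry_out([
  {"travel":[0.043,-0.45,-0.1],"angular":[0,0,0.17],"grip":0.0},
  {"travel":[0.043,-0.45,-0.19],"angular":[0,0,0.17],"grip":0.0},
  {"travel":[0.043,-0.45,-0.19],"angular":[0,0,0.17],"grip":0.0},
  {"travel":[0.043,-0.45,-0.19],"angular":[0,0,0.17],"grip":0.0},
  {"travel":[0.043,-0.45,-0.19],"angular":[0,0,0.17],"grip":0.0},
  {"travel":[0.043,-0.45,-0.19],"angular":[0,0,0.17],"grip":0.0},
])

```text
time: 5.3
ee_pos: [0.575, 0.04, 0.302]
tcp_rot: [-179.9, -0.0, 95.5]
wrist_force: [-0.6, 0.8, 0.5]
opening: 0.0429
grasp_force: 0.0
```

Run:
```python
from h import *
f,K,M=shot("wrist","w2.png"); o=monitor.get_obs(); print(o["ee_pos"],o["tcp_rot"],o["opening"])
for p in [(.581,-.007,.155),(.571,.093,.155),(.576,.043,.155)]: print(proj(K,M,p))
np.savez("w2.npz",K=K,M=M)
```

```text
[0.57519373 0.04109806 0.30272628] [ 1.79983757e+02 -1.24029804e-02  9.55825137e+01] 0.04268584393005946
[322.45085833 241.06531237]
[321.95730175 127.18623872]
[322.21541493 186.741093  ]
```

View pics/w2.png

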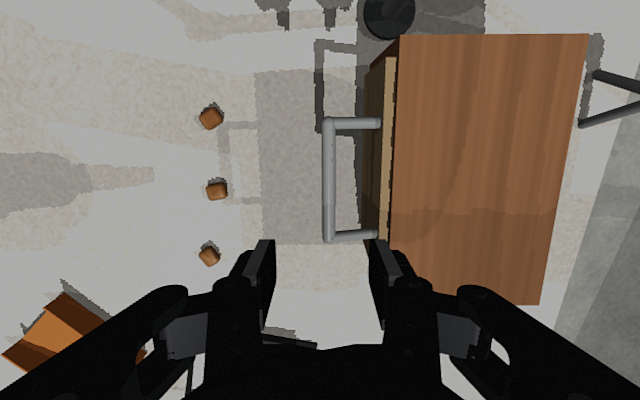

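The bar handle runs along column 329, from row 120 to 240. The predicted column was 322, so it is about 6 mm further in +x, at (582,45). Descending, then gripping.

>>> carry_out([
  {"travel":[0.023,0.013,-0.13],"angular":[0,0,0],"grip":0.0},
  {"travel":[0.023,0.013,-0.26],"angular":[0,0,0],"grip":0.0},
  {"travel":[0.023,0.013,-0.38],"angular":[0,0,0],"grip":0.0},
  {"travel":[0.023,0.013,-0.46],"angular":[0,0,0],"grip":0.0},
  {"travel":[0.023,0.013,-0.517],"angular":[0,0,0],"grip":0.0},
  {"travel":[0.023,0.013,-0.517],"angular":[0,0,0],"grip":0.0},
  {"travel":[0.023,0.013,-0.517],"angular":[0,0,0],"grip":-1},
  {"travel":[0.023,0.013,-0.517],"angular":[0,0,0],"grip":-1},
])

```text
time: 6.02
ee_pos: [0.5831, 0.0463, 0.1493]
tcp_rot: [179.9, 0.0, 95.7]
wrist_force: [0.1, 0.4, 0.3]
opening: 0.0196
grasp_force: 0.0
```

>>> carry_out([
  {"travel":[0,0,0],"angular":[0,0,0],"grip":-1},
  {"travel":[0,0,0],"angular":[0,0,0],"grip":-1},
  {"travel":[0,0,0],"angular":[0,0,0],"grip":-1},
  {"travel":[0,0,0],"angular":[0,0,0],"grip":-1},
], grip_force=25)

```text
time: 6.35
ee_pos: [0.5799, 0.0459, 0.1494]
tcp_rot: [-179.8, -0.0, 95.7]
wrist_force: [-18.6, -0.2, 9.3]
opening: 0.0111
grasp_force: 26.2
```

>>> carry_out([
  {"travel":[-0.045,-0.005,-0.02],"angular":[0,0,0],"grip":-1},
  {"travel":[-0.09,-0.009,-0.044],"angular":[0,0,0],"grip":-1},
  {"travel":[-0.13,-0.013,-0.073],"angular":[0,0,0],"grip":-1},
  {"travel":[-0.167,-0.017,-0.106],"angular":[0,0,0],"grip":-1},
  {"travel":[-0.201,-0.02,-0.142],"angular":[0,0,0],"grip":-1},
  {"travel":[-0.218,-0.022,-0.161],"angular":[0,0,0],"grip":-1},
  {"travel":[-0.235,-0.023,-0.17],"angular":[0,0,0],"grip":-1},
  {"travel":[-0.235,-0.023,-0.17],"angular":[0,0,0],"grip":-1},
])

```text
time: 7.02
ee_pos: [0.5146, 0.0392, 0.0986]
tcp_rot: [179.5, -0.0, 95.7]
wrist_force: [11.2, 2.4, -6.6]
opening: 0.0107
grasp_force: 26.4
```

>>> carry_out([
  {"travel":[0.005,0,0],"angular":[0,0,0],"grip":-1},
  {"travel":[0.007,0,0],"angular":[0,0,0],"grip":-0.55},
  {"travel":[0.007,0,0],"angular":[0,0,0],"grip":-0.55},
  {"travel":[0.007,0,0],"angular":[0,0,0],"grip":-0.55},
  {"travel":[0.007,0,0.08],"angular":[0,0,0],"grip":-0.55},
  {"travel":[0.007,0,0.2],"angular":[0,0,0],"grip":-0.55},
  {"travel":[0,-0.1,0.33],"angular":[0,0,0],"grip":-0.55},
  {"travel":[-0.1,-0.2,0.4],"angular":[0,0,0],"grip":0},
])

```text
time: 7.68
ee_pos: [0.4906, -0.0137, 0.2129]
tcp_rot: [179.8, 0.0, 95.8]
wrist_force: [1.2, -1.9, 0.9]
opening: 0.0299
grasp_force: 0.0
```

Run:
```python
from h import *
o=monitor.get_obs(); print(o["ee_pos"],o["tcp_rot"],o["q"].round(1))
f,K,M=shot("wrist"); f2,K2,M2=shot("scene")
a=np.vstack([f[:200],]); 
s=cv2.resize(f2[150:330,180:500],(640,360),interpolation=cv2.INTER_CUBIC)
cv2.imwrite("pics/m3.png",np.vstack([f[:230],s])[:,:,::-1])
hsv=cv2.cvtColor(f,cv2.COLOR_RGB2HSV); m=cv2.inRange(hsv,(5,130,70),(22,255,255))
c,_=cv2.findContours(m,cv2.RETR_EXTERNAL,cv2.CHAIN_APPROX_NONE)
for k in c:
    if 80<cv2.contourArea(k)<1500:
        (u,v),wh,an=cv2.minAreaRect(k); print((round(u),round(v)),np.round(wh),round(an),(onz(K,M,u,v,.008)*1000).round())
```

```text
[ 0.49058    -0.01366222  0.2128899 ] [1.79831548e+02 2.51439925e-02 9.58117688e+01] [-1.6 -3.8 -2.1 91.6 -0.  82.6]
(254, 249) [11. 18.] 45 [ 427. -101.    8.]
(272, 169) [20. 24.] 78 [440. -10.   8.]
(269, 71) [24. 26.] 56 [432.  83.   8.]
```

View pics/m3.png

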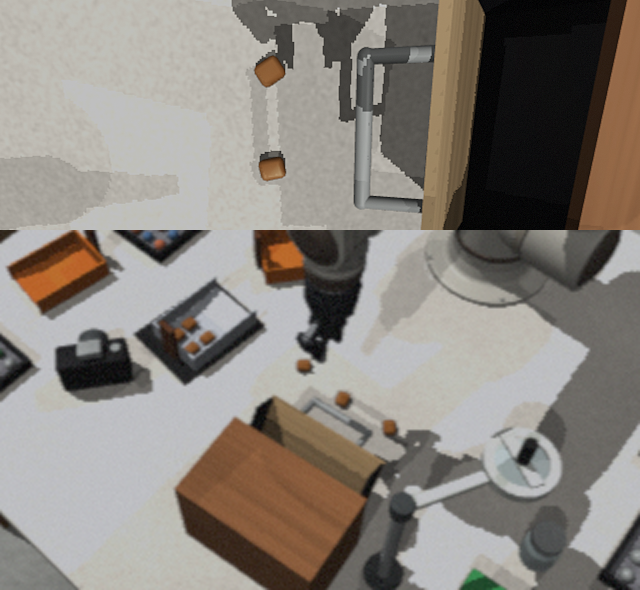

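The bin is open and empty, the lamp is well aside, and all three strays are seen at (427,-101), (440,-10) and (432,83) mm, matching the top view. Next is the middle stray.

>>> carry_out([
  {"travel":[-0.168,0.012,-0.05],"angular":[0,0,0.42],"grip":0.3},
  {"travel":[-0.168,0.012,-0.18],"angular":[0,0,0.42],"grip":0.3},
  {"travel":[-0.168,0.012,-0.31],"angular":[0,0,0.42],"grip":0.3},
  {"travel":[-0.168,0.012,-0.44],"angular":[0,0,0.42],"grip":0.3},
  {"travel":[-0.168,0.012,-0.56],"angular":[0,0,0.42],"grip":0.3},
  {"travel":[-0.168,0.012,-0.63],"angular":[0,0,0.42],"grip":0.3},
  {"travel":[-0.168,0.012,-0.66],"angular":[0,0,0.42],"grip":0.3},
  {"travel":[-0.168,0.012,-0.66],"angular":[0,0,0.42],"grip":0.3},
])

```text
time: 8.45
ee_pos: [0.4367, -0.01, 0.0103]
tcp_rot: [-179.8, -0.1, 107.7]
wrist_force: [-0.6, 0.6, 0.2]
opening: 0.0558
grasp_force: 0.0
```

>>> carry_out([
  {"travel":[0,0,0],"angular":[0,0,0],"grip":-1},
  {"travel":[0,0,0],"angular":[0,0,0],"grip":-1},
  {"travel":[0,0,0],"angular":[0,0,0],"grip":-1},
  {"travel":[0,0,0],"angular":[0,0,0],"grip":-1},
  {"travel":[0,0,0],"angular":[0,0,0],"grip":-1},
  {"travel":[0,0,0.1],"angular":[0,0,0],"grip":-1},
  {"travel":[0,0,0.2],"angular":[0,0,0],"grip":-1},
], grip_force=25)

```text
time: 9.03
ee_pos: [0.4372, -0.0102, 0.0727]
tcp_rot: [-179.9, -0.0, 107.7]
wrist_force: [1.1, 0.6, -0.3]
opening: 0.025
grasp_force: 25.1
```

>>> carry_out([
  {"travel":[0,0,0.14],"angular":[0,0,0],"grip":-1},
  {"travel":[0.08,0.03,0.28],"angular":[0,0,0],"grip":-1},
  {"travel":[0.2,0.07,0.36],"angular":[0,0,-0.2],"grip":-1},
  {"travel":[0.33,0.11,0.36],"angular":[0,0,-0.4],"grip":-1},
  {"travel":[0.45,0.16,0.36],"angular":[0,0,-0.4],"grip":-1},
  {"travel":[0.52,0.183,0.34],"angular":[0,0,-0.4],"grip":-1},
  {"travel":[0.52,0.183,0.28],"angular":[0,0,-0.4],"grip":-1},
  {"travel":[0.52,0.183,0.28],"angular":[0,0,-0.4],"grip":-1},
])

```text
time: 9.7
ee_pos: [0.5942, 0.0452, 0.153]
tcp_rot: [-179.8, -0.0, 96.3]
wrist_force: [-1.4, -0.4, -1.1]
opening: 0.0253
grasp_force: 25.2
```

>>> carry_out([
  {"travel":[0,0,0],"angular":[0,0,0],"grip":-0.2},
  {"travel":[0,0,0],"angular":[0,0,0],"grip":-0.2},
  {"travel":[0,0,0],"angular":[0,0,0],"grip":-0.2},
  {"travel":[0,0,0.1],"angular":[0,0,0],"grip":-0.2},
  {"travel":[-0.12,0,0.18],"angular":[0,0,0.2],"grip":-0.2},
  {"travel":[-0.26,0,0.18],"angular":[0,0,0.4],"grip":0.3},
  {"travel":[-0.39,0.06,0.18],"angular":[0,0,0.6],"grip":0.3},
  {"travel":[-0.5,0.12,0.14],"angular":[0,0,0.8],"grip":0.3},
])

```text
time: 10.37
ee_pos: [0.4434, 0.0799, 0.2017]
tcp_rot: [179.7, 0.1, 119.3]
wrist_force: [0.5, 1.0, 0.4]
opening: 0.0558
grasp_force: 0.0
```

```bash
cat >> h.py <<'E'
def strays():
    f,K,M=shot("wrist"); o=monitor.get_obs(); print((o["ee_pos"]*1000).round(1),o["tcp_rot"].round(1),o["q"].round(0))
    m=cv2.inRange(cv2.cvtColor(f,cv2.COLOR_RGB2HSV),(5,130,70),(22,255,255))
    c,_=cv2.findContours(m,cv2.RETR_EXTERNAL,cv2.CHAIN_APPROX_NONE)
    for k in c:
        if 80<cv2.contourArea(k)<3500:
            P=np.array([onz(K,M,*p,.008)[:2] for p in k[:,0]],np.float32)*1000
            (x,y),wh,a=cv2.minAreaRect(P); print("px",k[:,0].mean(0).round(),"xy",round(x,1),round(y,1),"size",np.round(wh,1),"edge deg",round(a))
E
python3 -c "
from h import *
strays()"
```

```text
[436.3  81.9 197.3] [-1.799e+02 -1.000e-01  1.198e+02] [ 11. -10.  -9.  91.   0.  71.]
px [  9. 350.] xy 238.9 -269.1 size [39.3 99.5] edge deg 15
px [629. 344.] xy 847.8 74.6 size [ 44.7 113.1] edge deg 44
px [473. 294.] xy 657.2 48.6 size [14.8 10.9] edge deg 4
px [311. 171.] xy 432.8 82.3 size [24.5 19.4] edge deg 38
```

>>> carry_out([
  {"travel":[-0.012,0.001,-0.13],"angular":[0,0,0.28],"grip":0.3},
  {"travel":[-0.012,0.001,-0.26],"angular":[0,0,0.28],"grip":0.3},
  {"travel":[-0.012,0.001,-0.39],"angular":[0,0,0.28],"grip":0.3},
  {"travel":[-0.012,0.001,-0.51],"angular":[0,0,0.28],"grip":0.3},
  {"travel":[-0.012,0.001,-0.58],"angular":[0,0,0.28],"grip":0.3},
  {"travel":[-0.012,0.001,-0.613],"angular":[0,0,0.28],"grip":0.3},
  {"travel":[-0.012,0.001,-0.613],"angular":[0,0,0.28],"grip":0.3},
  {"travel":[-0.012,0.001,-0.613],"angular":[0,0,0.28],"grip":-1},
])

```text
time: 11.08
ee_pos: [0.4415, 0.0808, 0.0161]
tcp_rot: [179.9, 0.0, 127.2]
wrist_force: [-0.1, -0.6, 0.5]
opening: 0.0447
grasp_force: 0.0
```

>>> carry_out([
  {"travel":[0,0,0],"angular":[0,0,0],"grip":-1},
  {"travel":[0,0,0],"angular":[0,0,0],"grip":-1},
  {"travel":[0,0,0],"angular":[0,0,0],"grip":-1},
  {"travel":[0,0,0],"angular":[0,0,0],"grip":-1},
  {"travel":[0,0,0],"angular":[0,0,0],"grip":-1},
  {"travel":[0,0,0.1],"angular":[0,0,0],"grip":-1},
  {"travel":[0,0,0.2],"angular":[0,0,0],"grip":-1},
], grip_force=25)

```text
time: 11.67
ee_pos: [0.4403, 0.0807, 0.0754]
tcp_rot: [-179.9, -0.0, 127.2]
wrist_force: [0.1, 0.2, 0.1]
opening: 0.0251
grasp_force: 24.9
```

>>> carry_out([
  {"travel":[0,0,0.14],"angular":[0,0,-0.2],"grip":-1},
  {"travel":[0.08,-0.01,0.28],"angular":[0,0,-0.4],"grip":-1},
  {"travel":[0.2,-0.02,0.36],"angular":[0,0,-0.6],"grip":-1},
  {"travel":[0.33,-0.03,0.36],"angular":[0,0,-0.8],"grip":-1},
  {"travel":[0.45,-0.04,0.36],"angular":[0,0,-1.0],"grip":-1},
  {"travel":[0.51,-0.04,0.34],"angular":[0,0,-1.0],"grip":-1},
  {"travel":[0.51,-0.04,0.28],"angular":[0,0,-1.0],"grip":-1},
  {"travel":[0.51,-0.04,0.28],"angular":[0,0,-1.0],"grip":-1},
])

```text
time: 12.33
ee_pos: [0.5941, 0.0685, 0.156]
tcp_rot: [-179.8, -0.0, 98.5]
wrist_force: [-0.5, 0.7, -1.5]
opening: 0.0253
grasp_force: 24.9
```

>>> carry_out([
  {"travel":[0,0,0],"angular":[0,0,0],"grip":-0.2},
  {"travel":[0,0,0],"angular":[0,0,0],"grip":-0.2},
  {"travel":[0,0,0],"angular":[0,0,0],"grip":-0.2},
  {"travel":[0,0,0.1],"angular":[0,0,0],"grip":-0.2},
  {"travel":[-0.1,-0.08,0.18],"angular":[0,0,0],"grip":-0.2},
  {"travel":[-0.2,-0.17,0.18],"angular":[0,0,0],"grip":0.3},
  {"travel":[-0.3,-0.26,0.18],"angular":[0,0,0],"grip":0.3},
  {"travel":[-0.4,-0.35,0.18],"angular":[0,0,0],"grip":0.3},
])

```text
time: 13.0
ee_pos: [0.4724, -0.0368, 0.2141]
tcp_rot: [179.8, 0.0, 98.6]
wrist_force: [-0.6, -1.6, 0.8]
opening: 0.0556
grasp_force: 0.0
```

>>> carry_out([
  {"travel":[-0.12,-0.1,0],"angular":[0,0,0],"grip":0.3},
  {"travel":[-0.12,-0.2,0],"angular":[0,0,0],"grip":0.3},
  {"travel":[-0.12,-0.27,0],"angular":[0,0,0],"grip":0.3},
  {"travel":[-0.12,-0.27,0],"angular":[0,0,0],"grip":0.3},
  {"travel":[-0.12,-0.27,0],"angular":[0,0,0],"grip":0.3},
])

```text
time: 13.42
ee_pos: [0.4375, -0.1179, 0.2138]
tcp_rot: [179.9, 0.0, 98.4]
wrist_force: [-0.0, -0.6, 0.3]
opening: 0.0558
grasp_force: 0.0
```

```bash
python3 -c "
from h import *
strays()"
```

```text
[ 437.7 -117.2  213.5] [179.9   0.   98.5] [-15.  -9.  -7.  92.   0.  67.]
px [387. 325.] xy 541.5 -283.0 size [18.2 24.7] edge deg 81
px [358. 318.] xy 505.0 -278.3 size [18.2 23.9] edge deg 82
px [ 50. 307.] xy 151.6 -315.3 size [ 3.5 77.9] edge deg 50
px [317. 164.] xy 432.0 -105.9 size [20.  23.1] edge deg 40
px [586.  20.] xy 658.5 63.8 size [30.4 21.4] edge deg 16
```

>>> carry_out([
  {"travel":[-0.018,0.038,-0.05],"angular":[0,0,0.25],"grip":0.3},
  {"travel":[-0.018,0.038,-0.18],"angular":[0,0,0.5],"grip":0.3},
  {"travel":[-0.018,0.038,-0.31],"angular":[0,0,0.75],"grip":0.3},
  {"travel":[-0.018,0.038,-0.44],"angular":[0,0,1.0],"grip":0.3},
  {"travel":[-0.018,0.038,-0.57],"angular":[0,0,1.0],"grip":0.3},
  {"travel":[-0.018,0.038,-0.64],"angular":[0,0,1.0],"grip":0.3},
  {"travel":[-0.018,0.038,-0.67],"angular":[0,0,1.0],"grip":0.3},
  {"travel":[-0.018,0.038,-0.67],"angular":[0,0,1.0],"grip":0.3},
])

```text
time: 14.13
ee_pos: [0.4315, -0.1047, 0.0101]
tcp_rot: [-179.9, -0.1, 127.3]
wrist_force: [-0.6, 0.8, -0.3]
opening: 0.0554
grasp_force: 0.0
```

>>> carry_out([
  {"travel":[0,0,0],"angular":[0,0,0],"grip":-1},
  {"travel":[0,0,0],"angular":[0,0,0],"grip":-1},
  {"travel":[0,0,0],"angular":[0,0,0],"grip":-1},
  {"travel":[0,0,0],"angular":[0,0,0],"grip":-1},
  {"travel":[0,0,0],"angular":[0,0,0],"grip":-1},
  {"travel":[0,0,0.1],"angular":[0,0,0],"grip":-1},
  {"travel":[0,0,0.2],"angular":[0,0,0],"grip":-1},
], grip_force=25)

```text
time: 14.72
ee_pos: [0.4317, -0.1056, 0.0721]
tcp_rot: [-179.9, -0.1, 127.2]
wrist_force: [-0.4, -0.1, -0.7]
opening: 0.0212
grasp_force: 24.6
```

>>> carry_out([
  {"travel":[0,0,0.14],"angular":[0,0,-0.2],"grip":-1},
  {"travel":[0.05,0.05,0.28],"angular":[0,0,-0.4],"grip":-1},
  {"travel":[0.16,0.13,0.36],"angular":[0,0,-0.6],"grip":-1},
  {"travel":[0.26,0.21,0.36],"angular":[0,0,-0.8],"grip":-1},
  {"travel":[0.36,0.29,0.36],"angular":[0,0,-1.0],"grip":-1},
  {"travel":[0.45,0.37,0.36],"angular":[0,0,-1.0],"grip":-1},
  {"travel":[0.535,0.435,0.34],"angular":[0,0,-1.0],"grip":-1},
  {"travel":[0.535,0.435,0.28],"angular":[0,0,-1.0],"grip":-1},
])

```text
time: 15.38
ee_pos: [0.5977, 0.0282, 0.1573]
tcp_rot: [179.7, -0.0, 98.7]
wrist_force: [1.3, -1.0, 0.5]
opening: 0.0211
grasp_force: 24.8
```

>>> carry_out([
  {"travel":[0,0,0],"angular":[0,0,0],"grip":-1},
  {"travel":[0,0,0],"angular":[0,0,0],"grip":-0.2},
  {"travel":[0,0,0],"angular":[0,0,0],"grip":-0.2},
  {"travel":[0,0,0],"angular":[0,0,0],"grip":-0.2},
  {"travel":[0,0,0.1],"angular":[0,0,0],"grip":-0.2},
  {"travel":[-0.1,-0.1,0.22],"angular":[0,0,0],"grip":-0.2},
  {"travel":[-0.15,-0.2,0.33],"angular":[0,0,-0.2],"grip":0},
  {"travel":[-0.15,-0.32,0.33],"angular":[0,0,-0.4],"grip":0},
])

```text
time: 16.05
ee_pos: [0.5479, -0.063, 0.2584]
tcp_rot: [179.6, -0.0, 86.9]
wrist_force: [1.6, -0.3, -0.0]
opening: 0.0426
grasp_force: 0.0
```

>>> carry_out([
  {"travel":[0,-0.13,0],"angular":[0,0,0],"grip":0},
  {"travel":[0,-0.26,0],"angular":[0,0,0],"grip":0},
  {"travel":[0,-0.39,0],"angular":[0,0,0],"grip":0},
  {"travel":[0,-0.52,0],"angular":[0,0,0],"grip":0},
  {"travel":[0,-0.65,0],"angular":[0,0,0],"grip":0},
  {"travel":[0,-0.85,0],"angular":[0,0,0],"grip":0},
  {"travel":[0,-0.85,0],"angular":[0,0,0],"grip":0},
  {"travel":[0,-0.85,0],"angular":[0,0,0],"grip":0},
])

```text
time: 16.72
ee_pos: [0.5478, -0.3228, 0.2528]
tcp_rot: [180.0, 0.1, 86.8]
wrist_force: [0.3, 0.1, 0.5]
opening: 0.0428
grasp_force: 0.0
```

Run:
```python
from h import *
o=monitor.get_obs(); print(o["ee_pos"],o["tcp_rot"],o["q"].round(1))
f,K,M=shot("wrist"); f2,K2,M2=shot("top"); np.savez("w4.npz",K=K,M=M)
print(proj(K,M,[.560,-.3,.094]),proj(K,M,[.560,-.3,.004]))
s=cv2.resize(f2[90:190,205:325],(480,400))
cv2.imwrite("pics/m4.png",np.hstack([cv2.resize(f[:300],(640,300)),np.zeros((300,2,3),np.uint8)])[:,:,::-1])
cv2.imwrite("pics/m4.png",np.vstack([f[:300],cv2.resize(f2[100:175,225:345],(640,300))[:, :640]])[:,:,::-1])
```

```text
[ 0.54775815 -0.32279332  0.25276604] [1.79960273e+02 6.66669824e-02 8.67813909e+01] [-30.5  17.6  25.9  98.2  -0.   62.7]
[333.09179549 160.92904797] [330.37889135 149.05407735]
```

View pics/m4.png

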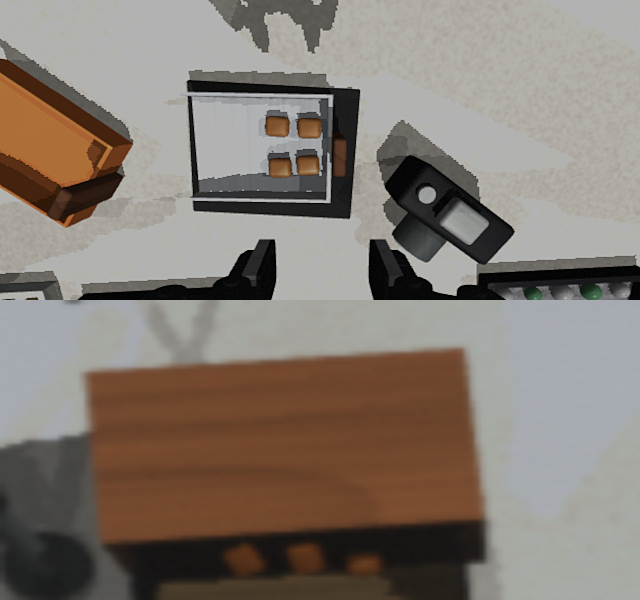

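The top view shows three stones in the open bin. In the wrist view the scoop's tab top is at (340,157), its back wall at column 330, and the camera's nearest corner is about (385,188).

Run:
```python
from h import *
d=np.load("w4.npz");K,M=d["K"],d["M"]
_,Kt,Mt=shot("top")
p,e=two(ray(K,M,340,157),ray(Kt,Mt,205+658/3.6,90+340/3.6));print(p.round(4),e)
g=lambda n,u,v,z:print(n,(onz(K,M,u,v,z)*1000).round(1))
g("tab",340,157,.097);g("tabends",340,139,.097);g("tabends",340,176,.097)
g("wallbackL",332,95,.047);g("wallbackR",330,203,.047);g("mouthL",190,95,.047);g("mouthR",193,197,.047)
g("cam",385,188,.08);g("cam",395,230,.08)
for q in [(187,81),(359,90),(351,218),(193,210)]: g("mat",*q,.004)
```

```text
[ 0.5686 -0.3056  0.0462] 0.003779467249649883
tab [ 566.1 -296.5   97. ]
tabends [ 566.7 -281.    97. ]
tabends [ 565.4 -313.2   97. ]
wallbackL [ 563.3 -242.8   47. ]
wallbackR [ 555.9 -351.7   47. ]
mouthL [ 425.6 -235.    47. ]
mouthR [ 412.3 -336.9   47. ]
cam [ 608.  -330.6   80. ]
cam [ 617.5 -373.3   80. ]
mat [ 408.6 -217.8    4. ]
mat [ 594.4 -237.7    4. ]
mat [ 580.7 -384.2    4. ]
mat [ 391.9 -363.2    4. ]
```

>>> carry_out([
  {"travel":[0.061,0.087,-0.05],"angular":[0,0,-0.04],"grip":0},
  {"travel":[0.061,0.087,-0.17],"angular":[0,0,-0.04],"grip":0},
  {"travel":[0.061,0.087,-0.29],"angular":[0,0,-0.04],"grip":0},
  {"travel":[0.061,0.087,-0.41],"angular":[0,0,-0.04],"grip":0},
  {"travel":[0.061,0.087,-0.5],"angular":[0,0,-0.04],"grip":0},
  {"travel":[0.061,0.087,-0.56],"angular":[0,0,-0.04],"grip":0},
  {"travel":[0.061,0.087,-0.605],"angular":[0,0,-0.04],"grip":0},
  {"travel":[0.061,0.087,-0.605],"angular":[0,0,-0.04],"grip":0},
])

```text
time: 17.53
ee_pos: [0.5663, -0.29, 0.0683]
tcp_rot: [-179.8, -0.1, 86.0]
wrist_force: [-0.7, -0.1, -0.8]
opening: 0.0427
grasp_force: 0.0
```

>>> carry_out([
  {"travel":[0,0,0],"angular":[0,0,0],"grip":-1},
  {"travel":[0,0,0],"angular":[0,0,0],"grip":-1},
  {"travel":[0,0,0],"angular":[0,0,0],"grip":-1},
  {"travel":[0,0,0],"angular":[0,0,0],"grip":-1},
  {"travel":[0,0,0],"angular":[0,0,0],"grip":-1},
  {"travel":[0,0,0],"angular":[0,0,0],"grip":-1},
  {"travel":[0,0,0],"angular":[0,0,0],"grip":-1},
], grip_force=80)

```text
time: 18.12
ee_pos: [0.5683, -0.2922, 0.0731]
tcp_rot: [179.8, 0.0, 86.0]
wrist_force: [-0.3, 2.6, 7.6]
opening: 0.0107
grasp_force: 79.2
```

>>> carry_out([
  {"travel":[0,0,0.03],"angular":[0,0,0],"grip":-1},
  {"travel":[0,0,0.1],"angular":[0,0,0],"grip":-1},
  {"travel":[0,0,0.2],"angular":[0,0,0],"grip":-1},
  {"travel":[0,0,0.31],"angular":[0,0,0],"grip":-1},
  {"travel":[0,0,0.42],"angular":[0,0,0],"grip":-1},
  {"travel":[0,0,0.53],"angular":[0,0,0],"grip":-1},
  {"travel":[0,0,0.64],"angular":[0,0,0],"grip":-1},
  {"travel":[0,0,0.73],"angular":[0,0,0],"grip":-1},
])

```text
time: 18.78
ee_pos: [0.5672, -0.2921, 0.2934]
tcp_rot: [179.9, 0.1, 85.9]
wrist_force: [-0.7, -1.4, -2.3]
opening: 0.0107
grasp_force: 78.2
```

>>> carry_out([
  {"travel":[0,0.02,0.04],"angular":[0,0,0],"grip":-1},
  {"travel":[0.02,0.07,0.07],"angular":[0,0,0.02],"grip":-1},
  {"travel":[0.05,0.14,0.1],"angular":[0,0,0.04],"grip":-1},
  {"travel":[0.08,0.22,0.1],"angular":[0,0,0.06],"grip":-1},
  {"travel":[0.11,0.3,0.1],"angular":[0,0,0.08],"grip":-1},
  {"travel":[0.14,0.38,0.1],"angular":[0,0,0.1],"grip":-1},
  {"travel":[0.17,0.46,0.1],"angular":[0,0,0.12],"grip":-1},
  {"travel":[0.2,0.54,0.1],"angular":[0,0,0.14],"grip":-1},
])

```text
time: 19.45
ee_pos: [0.6276, -0.129, 0.3206]
tcp_rot: [180.0, 0.0, 90.0]
wrist_force: [-0.1, 0.1, -3.3]
opening: 0.0108
grasp_force: 78.1
```

>>> carry_out([
  {"travel":[0.03,0.08,0],"angular":[0,0,0.02],"grip":-1},
  {"travel":[0.06,0.16,0],"angular":[0,0,0.04],"grip":-1},
  {"travel":[0.09,0.24,0],"angular":[0,0,0.06],"grip":-1},
  {"travel":[0.12,0.32,0],"angular":[0,0,0.08],"grip":-1},
  {"travel":[0.15,0.4,0],"angular":[0,0,0.1],"grip":-1},
  {"travel":[0.17,0.47,0],"angular":[0,0,0.12],"grip":-1},
  {"travel":[0.19,0.54,0],"angular":[0,0,0.14],"grip":-1},
  {"travel":[0.2,0.6,0],"angular":[0,0,0.16],"grip":-1},
])

```text
time: 20.12
ee_pos: [0.6878, 0.0513, 0.32]
tcp_rot: [180.0, -0.0, 94.6]
wrist_force: [-0.1, -0.3, -2.9]
opening: 0.0108
grasp_force: 78.1
```

Run:
```python
from h import *
o=monitor.get_obs(); print(o["ee_pos"],o["tcp_rot"],o["q"].round(1),o["wrist_force"],o["torque"])
f,K,M=shot("wrist"); f2,K2,M2=shot("scene")
cv2.imwrite("pics/m5.png",np.vstack([cv2.resize(f,(480,300)),cv2.resize(f2[180:330,220:460],(480,300))])[:,:,::-1])
```

```text
[0.68778286 0.05132458 0.32002058] [ 1.79992700e+02 -6.28577198e-03  9.45845923e+01] [  4.3  31.3  52.2 110.9   0.   89.7] [-0.12353536 -0.31924038 -2.92942724] [ 0.02235939 -0.11698852 -0.01533845]
```

View pics/m5.png

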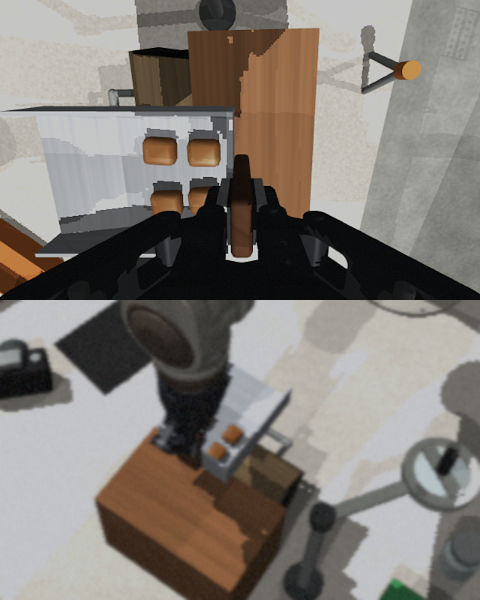

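The scoop is carried level with all four stones in it, its mouth over the open bin. Tipping in stages.

>>> carry_out([
  {"travel":[0.01,0.001,-0.01],"angular":[0.008,-0.1,0],"grip":-1},
  {"travel":[0.015,0.002,-0.02],"angular":[0.016,-0.2,0],"grip":-1},
  {"travel":[0.02,0.003,-0.03],"angular":[0.024,-0.3,0],"grip":-1},
  {"travel":[0.025,0.003,-0.04],"angular":[0.032,-0.4,0],"grip":-1},
  {"travel":[0.03,0.003,-0.05],"angular":[0.04,-0.522,0],"grip":-1},
  {"travel":[0.03,0.003,-0.05],"angular":[0.04,-0.522,0],"grip":-1},
])

```text
time: 20.72
ee_pos: [0.6941, 0.0498, 0.3034]
tcp_rot: [165.0, 0.1, 94.5]
wrist_force: [-0.6, -0.8, -2.4]
opening: 0.0108
grasp_force: 78.6
```

>>> carry_out([
  {"travel":[0.006,0.001,-0.01],"angular":[0.008,-0.1,0],"grip":-1},
  {"travel":[0.012,0.002,-0.015],"angular":[0.016,-0.2,0],"grip":-1},
  {"travel":[0.018,0.003,-0.02],"angular":[0.024,-0.3,0],"grip":-1},
  {"travel":[0.024,0.003,-0.03],"angular":[0.032,-0.4,0],"grip":-1},
  {"travel":[0.03,0.003,-0.035],"angular":[0.04,-0.522,0],"grip":-1},
  {"travel":[0.03,0.003,-0.035],"angular":[0.04,-0.522,0],"grip":-1},
])

```text
time: 21.22
ee_pos: [0.704, 0.051, 0.293]
tcp_rot: [150.1, 0.1, 94.5]
wrist_force: [-0.3, -0.0, -3.9]
opening: 0.0108
grasp_force: 78.8
```

Run:
```python
from h import *
o=monitor.get_obs(); print(o["ee_pos"],o["tcp_rot"],o["q"].round(1),o["wrist_force"])
T=R.from_euler("xyz",o["tcp_rot"],degrees=True).as_matrix()
# tool x=scoop y(+-), tool y = scoop x, tool z=-scoop z
print("mouth",(o["ee_pos"]-.156*T[:,1]+.054*T[:,2]).round(4))
```

```text
[0.70399945 0.05096301 0.29299864] [1.50105299e+02 8.34314545e-02 9.44695027e+01] [ 4.1 -2.3  2.1 64.5  0.1 89.6] [-0.31888319 -0.01755566 -3.91734121]
mouth [0.596  0.0423 0.1684]
```

>>> carry_out([
  {"travel":[-0.024,-0.002,0.008],"angular":[0.008,-0.104,0],"grip":-1},
  {"travel":[-0.048,-0.004,0.015],"angular":[0.016,-0.208,0],"grip":-1},
  {"travel":[-0.072,-0.006,0.022],"angular":[0.024,-0.312,0],"grip":-1},
  {"travel":[-0.096,-0.009,0.028],"angular":[0.032,-0.416,0],"grip":-1},
  {"travel":[-0.12,-0.012,0.035],"angular":[0.04,-0.522,0],"grip":-1},
  {"travel":[-0.12,-0.012,0.035],"angular":[0.04,-0.522,0],"grip":-1},
  {"travel":[-0.12,-0.012,0.035],"angular":[0.04,-0.522,0],"grip":-1},
  {"travel":[-0.12,-0.012,0.035],"angular":[0.04,-0.522,0],"grip":-1},
])

```text
time: 21.88
ee_pos: [0.6702, 0.0479, 0.3064]
tcp_rot: [135.1, 0.1, 94.5]
wrist_force: [-0.3, 0.6, -1.4]
opening: 0.0107
grasp_force: 79.1
```

>>> carry_out([
  {"travel":[-0.022,-0.002,0.003],"angular":[0.007,-0.087,0],"grip":-1},
  {"travel":[-0.044,-0.004,0.006],"angular":[0.014,-0.174,0],"grip":-1},
  {"travel":[-0.066,-0.006,0.008],"angular":[0.021,-0.261,0],"grip":-1},
  {"travel":[-0.087,-0.009,0.009],"angular":[0.028,-0.348,0],"grip":-1},
  {"travel":[-0.087,-0.009,0.009],"angular":[0.028,-0.348,0],"grip":-1},
  {"travel":[-0.087,-0.009,0.009],"angular":[0.028,-0.348,0],"grip":-1},
  {"travel":[-0.087,-0.009,0.009],"angular":[0.028,-0.348,0],"grip":-1},
  {"travel":[-0.087,-0.009,0.009],"angular":[0.028,-0.348,0],"grip":-1},
])

```text
time: 22.55
ee_pos: [0.6443, 0.0453, 0.3085]
tcp_rot: [125.0, 0.1, 94.5]
wrist_force: [-0.2, 0.2, -2.0]
opening: 0.0107
grasp_force: 79.3
```

Run:
```python
from h import *
o=monitor.get_obs(); print(o["ee_pos"],o["tcp_rot"],o["q"].round(1),o["wrist_force"])
f,K,M=shot("wrist"); f2,K2,M2=shot("scene")
cv2.imwrite("pics/m6.png",np.vstack([cv2.resize(f,(480,300)),cv2.resize(f2[180:330,220:460],(480,300))])[:,:,::-1])
```

```text
[0.64425724 0.04534752 0.30849301] [1.25038483e+02 8.36116453e-02 9.44672338e+01] [  3.8 -30.9 -31.8  34.2   0.5  89.6] [-0.2210985   0.24241377 -1.99061415]
```

View pics/m6.png

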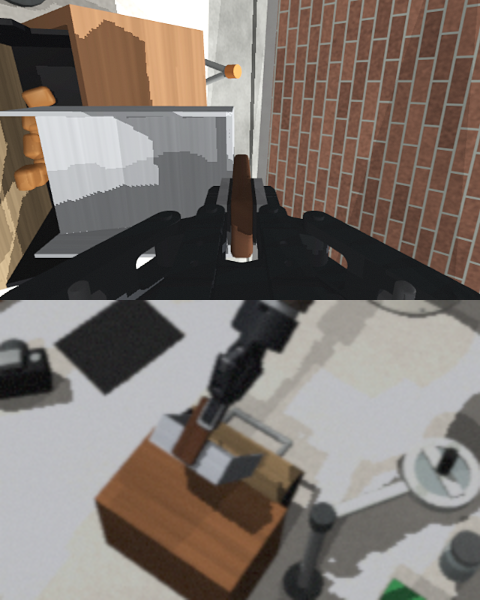

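The scoop is empty and the stones lie in the bin (wrist view, left side). Raising and levelling the scoop, then carrying it back to the mat.

>>> carry_out([
  {"travel":[0,0,0.1],"angular":[0,0,0],"grip":-1},
  {"travel":[0,0,0.2],"angular":[0,0,0],"grip":-1},
  {"travel":[0,0,0.3],"angular":[-0.016,0.2,0],"grip":-1},
  {"travel":[0,0,0.3],"angular":[-0.032,0.4,0],"grip":-1},
  {"travel":[0,0,0.3],"angular":[-0.048,0.6,0],"grip":-1},
  {"travel":[0,0,0.3],"angular":[-0.064,0.8,0],"grip":-1},
  {"travel":[0,0,0.3],"angular":[-0.076,0.96,0],"grip":-1},
  {"travel":[0,0,0.3],"angular":[-0.076,0.96,0],"grip":-1},
])

```text
time: 23.32
ee_pos: [0.646, 0.0455, 0.396]
tcp_rot: [153.0, 0.1, 94.5]
wrist_force: [1.3, -0.5, -1.7]
opening: 0.0107
grasp_force: 79.2
```

>>> carry_out([
  {"travel":[0,-0.08,0],"angular":[-0.016,0.2,0],"grip":-1},
  {"travel":[0,-0.16,0],"angular":[-0.032,0.4,0],"grip":-1},
  {"travel":[0,-0.25,0],"angular":[-0.048,0.6,0],"grip":-1},
  {"travel":[-0.03,-0.34,0],"angular":[-0.064,0.8,0],"grip":-1},
  {"travel":[-0.06,-0.43,0],"angular":[-0.076,0.96,0],"grip":-1},
  {"travel":[-0.09,-0.52,0],"angular":[-0.076,0.96,0],"grip":-1},
  {"travel":[-0.13,-0.6,0],"angular":[-0.076,0.96,0],"grip":-1},
  {"travel":[-0.13,-0.6,0],"angular":[-0.076,0.96,0],"grip":-1},
])

```text
time: 23.98
ee_pos: [0.6044, -0.1391, 0.3964]
tcp_rot: [-179.8, 0.2, 94.3]
wrist_force: [-0.2, 0.9, -0.5]
opening: 0.0109
grasp_force: 79.2
```

>>> carry_out([
  {"travel":[-0.03,-0.12,0],"angular":[0,0,-0.06],"grip":-1},
  {"travel":[-0.06,-0.24,0],"angular":[0,0,-0.12],"grip":-1},
  {"travel":[-0.09,-0.36,0],"angular":[0,0,-0.18],"grip":-1},
  {"travel":[-0.12,-0.46,-0.05],"angular":[0,0,-0.24],"grip":-1},
  {"travel":[-0.125,-0.525,-0.16],"angular":[0,0,-0.29],"grip":-1},
  {"travel":[-0.125,-0.525,-0.28],"angular":[0,0,-0.29],"grip":-1},
  {"travel":[-0.125,-0.525,-0.4],"angular":[0,0,-0.29],"grip":-1},
  {"travel":[-0.125,-0.525,-0.4],"angular":[0,0,-0.29],"grip":-1},
])

```text
time: 24.65
ee_pos: [0.5636, -0.291, 0.2666]
tcp_rot: [-179.1, -0.2, 86.2]
wrist_force: [-1.2, 0.7, -5.2]
opening: 0.0111
grasp_force: 79.2
```

Run:
```python
from h import *
o=monitor.get_obs(); print(o["ee_pos"],o["tcp_rot"],o["wrist_force"])
f,K,M=shot("wrist"); f2,K2,M2=shot("top")
cv2.imwrite("pics/m7.png",np.vstack([cv2.resize(f,(480,300)),cv2.resize(f2[90:180,210:354],(480,300))])[:,:,::-1])
```

```text
[ 0.56364169 -0.29100778  0.26660027] [-179.05747418   -0.24679737   86.19834727] [-1.2456899   0.74837322 -5.21344767]
```

View pics/m7.png

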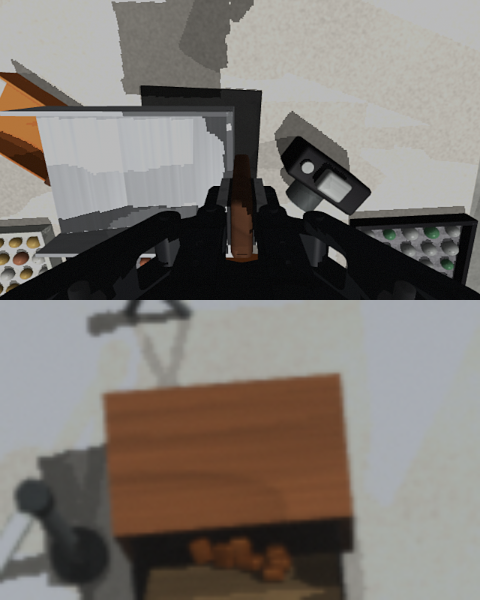

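>>> carry_out([
  {"travel":[0,0,-0.1],"angular":[0,0,0],"grip":-1},
  {"travel":[0,0,-0.22],"angular":[0,0,0],"grip":-1},
  {"travel":[0,0,-0.34],"angular":[0,0,0],"grip":-1},
  {"travel":[0,0,-0.46],"angular":[0,0,0],"grip":-1},
  {"travel":[0,0,-0.56],"angular":[0,0,0],"grip":-1},
  {"travel":[0,0,-0.62],"angular":[0,0,0],"grip":-1},
  {"travel":[0,0,-0.65],"angular":[0,0,0],"grip":-1},
  {"travel":[0,0,-0.665],"angular":[0,0,0],"grip":-1},
])

```text
time: 25.42
ee_pos: [0.5691, -0.2929, 0.0808]
tcp_rot: [179.9, 0.2, 86.3]
wrist_force: [-1.1, -0.3, -1.2]
opening: 0.011
grasp_force: 79.2
```

>>> carry_out([
  {"travel":[0,0,-0.005],"angular":[0,0,0],"grip":-1},
  {"travel":[0,0,-0.01],"angular":[0,0,0],"grip":-1},
  {"travel":[0,0,-0.01],"angular":[0,0,0],"grip":-1},
])

```text
time: 25.67
ee_pos: [0.568, -0.2927, 0.0771]
tcp_rot: [-180.0, 0.2, 86.3]
wrist_force: [-0.6, -0.5, -2.4]
opening: 0.0105
grasp_force: 79.2
```

>>> carry_out([
  {"travel":[0,0,-0.006],"angular":[0,0,0],"grip":-1},
  {"travel":[0,0,-0.012],"angular":[0,0,0],"grip":-1},
  {"travel":[0,0,-0.014],"angular":[0,0,0],"grip":-1},
  {"travel":[0,0,-0.014],"angular":[0,0,0],"grip":-1},
])

```text
time: 26.0
ee_pos: [0.5676, -0.2926, 0.073]
tcp_rot: [-180.0, 0.2, 86.2]
wrist_force: [-1.9, 0.9, 8.1]
opening: 0.0108
grasp_force: 80.8
```

>>> carry_out([
  {"travel":[0,0,0.003],"angular":[0,0,0],"grip":-0.1},
  {"travel":[0,0,0.003],"angular":[0,0,0],"grip":-0.1},
  {"travel":[0,0,0.003],"angular":[0,0,0],"grip":-0.1},
  {"travel":[0,0,0.003],"angular":[0,0,0],"grip":-0.1},
  {"travel":[0,0,0.1],"angular":[0,0,0],"grip":-0.1},
  {"travel":[0,0,0.22],"angular":[0,0,0],"grip":-0.1},
  {"travel":[0,0,0.35],"angular":[0,0,0],"grip":-0.1},
  {"travel":[0,0,0.48],"angular":[0,0,0],"grip":-0.1},
])

```text
time: 26.67
ee_pos: [0.5664, -0.2919, 0.216]
tcp_rot: [-179.8, 0.1, 86.3]
wrist_force: [0.2, -0.4, 0.4]
opening: 0.0384
grasp_force: 0.0
```

>>> carry_out([
  {"travel":[-0.12,0.05,0.05],"angular":[0,0,0],"grip":-0.5},
  {"travel":[-0.23,0.1,0.1],"angular":[0,0,0.1],"grip":-1},
  {"travel":[-0.33,0.18,0.1],"angular":[0,0,0.2],"grip":-1},
  {"travel":[-0.4,0.28,0.1],"angular":[0,0,0.3],"grip":-1},
  {"travel":[-0.4,0.4,0.1],"angular":[0,0,0.34],"grip":-1},
  {"travel":[-0.4,0.52,0.1],"angular":[0,0,0.34],"grip":-1},
  {"travel":[-0.4,0.65,0.1],"angular":[0,0,0.34],"grip":-1},
  {"travel":[-0.4,0.78,0.1],"angular":[0,0,0.34],"grip":-1},
])

```text
time: 27.33
ee_pos: [0.4463, -0.0568, 0.2449]
tcp_rot: [-179.9, 0.1, 95.9]
wrist_force: [1.0, -0.3, -0.2]
opening: 0.0002
grasp_force: 0.0
```

Run:
```python
from h import *
o=monitor.get_obs(); print(o["ee_pos"],o["tcp_rot"])
f,K,M=shot("wrist"); f2,K2,M2=shot("top")
hsv=cv2.cvtColor(f2,cv2.COLOR_RGB2HSV); m=cv2.inRange(hsv,(5,130,60),(18,255,255))
n,l,st,ce=cv2.connectedComponentsWithStats(m)
print([(ce[i].round().tolist(),int(st[i,4])) for i in range(1,n) if 8<st[i,4]<400 and 160<ce[i][0]<425])
cv2.imwrite("pics/m8.png",np.vstack([cv2.resize(f,(480,300)),cv2.resize(f2[90:260,208:480],(480,300),interpolation=cv2.INTER_CUBIC)])[:,:,::-1])
```

```text
[ 0.44631186 -0.0568163   0.24493027] [-1.79857024e+02  1.01453726e-01  9.59303863e+01]
[([253.0, 82.0], 45), ([277.0, 165.0], 118)]
```

View pics/m8.png

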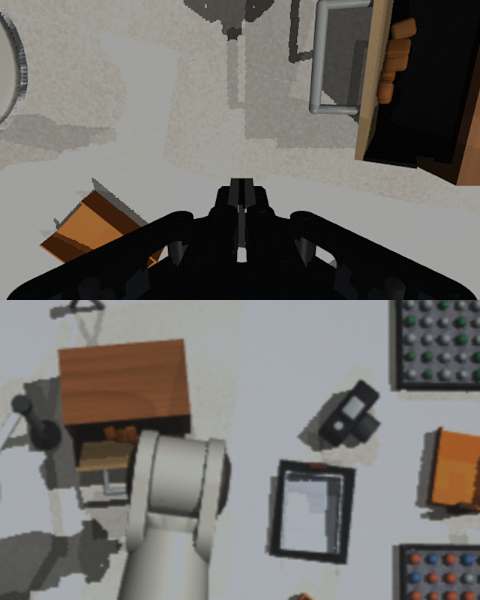

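Picture: the empty scoop stands on its mat, the counter is clear, and stones are visible in the bin at wrist (395,65). One closer look to count them before I shut it.

>>> carry_out([
  {"travel":[0.1,0,0.08],"angular":[0,0,0],"grip":-1},
  {"travel":[0.2,0.01,0.16],"angular":[0,0,0],"grip":-1},
  {"travel":[0.3,0.02,0.2],"angular":[0,0,0],"grip":-1},
  {"travel":[0.4,0.03,0.24],"angular":[0,0,0],"grip":-1},
  {"travel":[0.45,0.03,0.24],"angular":[0,0,0],"grip":-1},
  {"travel":[0.45,0.03,0.24],"angular":[0,0,0],"grip":-1},
])

```text
time: 27.93
ee_pos: [0.5846, -0.0496, 0.3152]
tcp_rot: [-179.8, 0.1, 96.0]
wrist_force: [0.2, 0.2, -0.5]
opening: -0.0004
grasp_force: 0.0
```

Run:
```python
from h import *
f,K,M=shot("wrist"); print(monitor.get_obs()["ee_pos"])
cv2.imwrite("pics/m9.png",cv2.resize(f[60:280,200:440],(720,600)[:2],interpolation=cv2.INTER_CUBIC)[:,:,::-1])
```

```text
[ 0.58296201 -0.04964931  0.31534819]
```

View pics/m9.png

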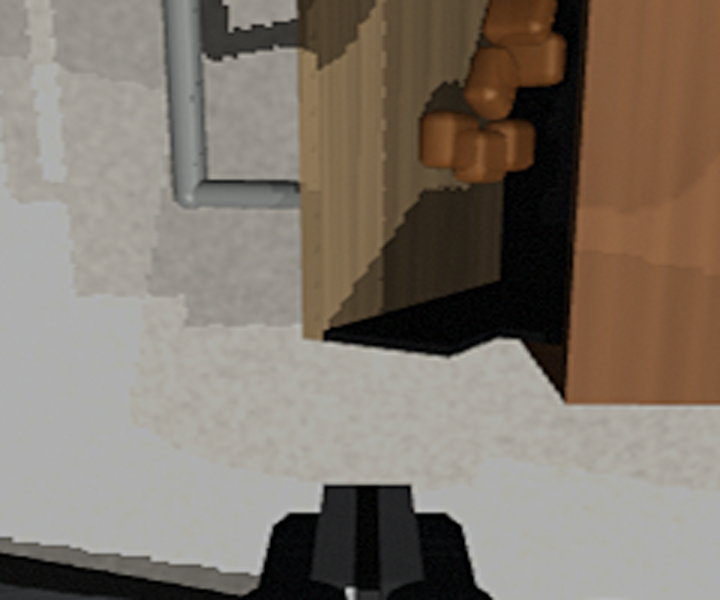

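I can see six stones distinctly, with the seventh at the crop's top edge (it was the separate one in the previous view). Now pushing the bin shut by the bar.

>>> carry_out([
  {"travel":[-0.13,0.0,0],"angular":[0,0,0],"grip":-1},
  {"travel":[-0.26,0.08,0],"angular":[0,0,0],"grip":-1},
  {"travel":[-0.37,0.15,0],"angular":[0,0,0],"grip":-1},
  {"travel":[-0.41,0.25,-0.05],"angular":[0,0,0],"grip":-1},
  {"travel":[-0.41,0.29,-0.16],"angular":[0,0,0],"grip":-1},
  {"travel":[-0.41,0.29,-0.29],"angular":[0,0,0],"grip":-1},
  {"travel":[-0.41,0.29,-0.42],"angular":[0,0,0],"grip":-1},
  {"travel":[-0.41,0.29,-0.55],"angular":[0,0,0],"grip":-1},
])

```text
time: 28.65
ee_pos: [0.4575, 0.0376, 0.1503]
tcp_rot: [-179.9, 0.1, 96.0]
wrist_force: [1.7, -0.9, 0.5]
opening: -0.0
grasp_force: 0.0
```

>>> carry_out([
  {"travel":[0,0,-0.08],"angular":[0,0,0],"grip":-1},
  {"travel":[0,0,-0.16],"angular":[0,0,0],"grip":-1},
  {"travel":[0.01,0,-0.16],"angular":[0,0,0],"grip":-1},
  {"travel":[0.05,0,-0.16],"angular":[0,0,0],"grip":-1},
  {"travel":[0.08,0,-0.16],"angular":[0,0,0],"grip":-1},
])

```text
time: 29.07
ee_pos: [0.4832, 0.0374, 0.105]
tcp_rot: [-179.9, 0.1, 96.0]
wrist_force: [0.6, -0.9, 0.4]
opening: 0.0
grasp_force: 0.0
```

>>> carry_out([
  {"travel":[0.04,0.003,0.005],"angular":[0,0,0],"grip":-1},
  {"travel":[0.083,0.008,0.037],"angular":[0,0,0],"grip":-1},
  {"travel":[0.122,0.012,0.07],"angular":[0,0,0],"grip":-1},
  {"travel":[0.163,0.016,0.1],"angular":[0,0,0],"grip":-1},
  {"travel":[0.207,0.02,0.123],"angular":[0,0,0],"grip":-1},
  {"travel":[0.235,0.024,0.137],"angular":[0,0,0],"grip":-1},
  {"travel":[0.245,0.024,0.137],"angular":[0,0,0],"grip":-1},
  {"travel":[0.245,0.024,0.137],"angular":[0,0,0],"grip":-1},
])

```text
time: 29.73
ee_pos: [0.5573, 0.0448, 0.1462]
tcp_rot: [-179.9, 0.1, 96.0]
wrist_force: [0.3, -0.5, 0.0]
opening: 0.0001
grasp_force: 0.0
```

>>> carry_out([
  {"travel":[0.015,0,0],"angular":[0,0,0],"grip":-1},
  {"travel":[0.03,0,0],"angular":[0,0,0],"grip":-1},
  {"travel":[0.03,0,0],"angular":[0,0,0],"grip":-1},
])

```text
time: 29.98
ee_pos: [0.5607, 0.0448, 0.1452]
tcp_rot: [-179.2, 0.0, 96.0]
wrist_force: [-29.9, -1.2, 16.8]
opening: -0.0001
grasp_force: 15.3
```

>>> carry_out([
  {"travel":[-0.1,0,0],"angular":[0,0,0],"grip":-1},
  {"travel":[-0.15,0,0.06],"angular":[0,0,0],"grip":-1},
  {"travel":[-0.17,0,0.18],"angular":[0,0,0],"grip":-0.5},
  {"travel":[-0.19,0,0.3],"angular":[0,0,0],"grip":0},
  {"travel":[-0.21,0,0.42],"angular":[0,0,0],"grip":0.4},
  {"travel":[-0.23,0,0.54],"angular":[0,0,0],"grip":0.6},
  {"travel":[-0.25,0,0.66],"angular":[0,0,0],"grip":0.6},
  {"travel":[-0.27,0.05,0.72],"angular":[0,0,0],"grip":0.6},
])

```text
time: 30.65
ee_pos: [0.484, 0.0587, 0.3651]
tcp_rot: [179.9, 0.1, 95.9]
wrist_force: [0.8, 0.0, -0.0]
opening: 0.0683
grasp_force: 0.0
```

>>> carry_out([
  {"travel":[0,0.13,0],"angular":[0,0,0],"grip":0.6},
  {"travel":[0,0.26,0],"angular":[0,0,0],"grip":0.6},
  {"travel":[0,0.39,0],"angular":[0,0,0],"grip":0.6},
  {"travel":[0,0.5,0],"angular":[0,0,0],"grip":0.6},
  {"travel":[0,0.58,0],"angular":[0,0,0],"grip":0.6},
  {"travel":[0,0.58,0],"angular":[0,0,0],"grip":0.6},
])

```text
time: 31.15
ee_pos: [0.4841, 0.2377, 0.3596]
tcp_rot: [-179.7, 0.1, 96.2]
wrist_force: [1.1, 0.2, -0.7]
opening: 0.0686
grasp_force: 0.0
```

Run:
```python
from h import *
f,K,M=shot("wrist"); f2,Ks,Ms=shot("scene"); o=monitor.get_obs(); print(o["ee_pos"],o["tcp_rot"])
print(proj(K,M,[.485,.297,.307]))
g=cv2.cvtColor(f,cv2.COLOR_RGB2GRAY)
m=(g<60).astype(np.uint8); m[245:]=0
n,l,st,ce=cv2.connectedComponentsWithStats(m)
print([(ce[i].round(),st[i]) for i in range(1,n) if 300<st[i,4]<6000])
cv2.imwrite("pics/m10.png",np.vstack([cv2.resize(f,(480,300)),cv2.resize(f2[180:330,220:460],(480,300))])[:,:,::-1])
```

```text
[0.48421922 0.23461638 0.36035752] [-1.79765876e+02  1.23777750e-01  9.60978144e+01]
[333.88478432 125.1973593 ]
[(array([396.,  28.]), array([390,   0,  13,  63, 424], dtype=int32)), (array([607.,  40.]), array([592,   0,  31,  82, 571], dtype=int32)), (array([424.,  90.]), array([398,  65,  50,  42, 844], dtype=int32)), (array([338., 110.]), array([322,  94,  33,  34, 837], dtype=int32)), (array([ 21., 190.]), array([   0,  146,   76,   99, 1242], dtype=int32)), (array([463., 231.]), array([ 400,  212,  149,   33, 3411], dtype=int32)), (array([594., 231.]), array([575, 217,  42,  28, 344], dtype=int32)), (array([ 11., 237.]), array([  0, 226,  31,  19, 353], dtype=int32))]
```

View pics/m10.png

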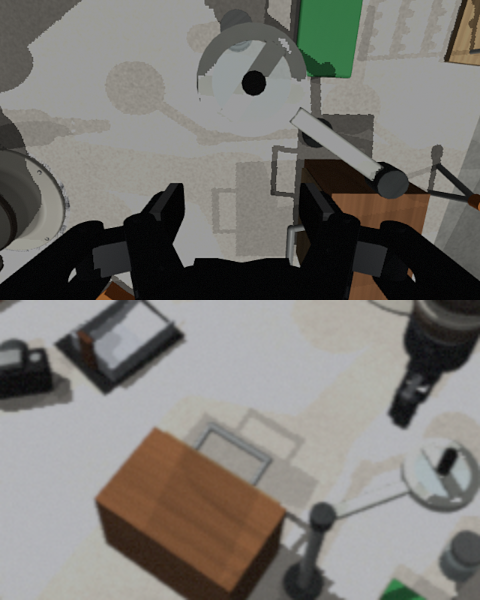

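The bin is shut, and the scoop is on its mat. The lamp grip's top is at wrist px (338,110), which puts it at about (487,304). Grasping it.

>>> carry_out([
  {"travel":[0.01,0.11,0],"angular":[0,0,0],"grip":0.8},
  {"travel":[0.01,0.2,0],"angular":[0,0,0],"grip":1},
  {"travel":[0.01,0.23,-0.02],"angular":[0,0,0],"grip":1},
  {"travel":[0.01,0.23,-0.12],"angular":[0,0,0],"grip":1},
  {"travel":[0.01,0.23,-0.235],"angular":[0,0,0],"grip":1},
  {"travel":[0.01,0.23,-0.235],"angular":[0,0,0],"grip":1},
  {"travel":[0.01,0.23,-0.235],"angular":[0,0,0],"grip":-1},
  {"travel":[0.01,0.23,-0.235],"angular":[0,0,0],"grip":-1},
], grip_force=25)

```text
time: 31.92
ee_pos: [0.4878, 0.3023, 0.2931]
tcp_rot: [-180.0, 0.0, 95.9]
wrist_force: [0.1, -0.4, 0.8]
opening: 0.0634
grasp_force: 0.0
```

>>> carry_out([
  {"travel":[0,0,0],"angular":[0,0,0],"grip":-1},
  {"travel":[0,0,0],"angular":[0,0,0],"grip":-1},
  {"travel":[0,0,0],"angular":[0,0,0],"grip":-1},
  {"travel":[0,0,0],"angular":[0,0,0],"grip":-1},
  {"travel":[0,0,0],"angular":[0,0,0],"grip":-1},
])

```text
time: 32.33
ee_pos: [0.4865, 0.3039, 0.2921]
tcp_rot: [-179.8, -0.1, 96.0]
wrist_force: [-7.9, 3.3, 6.9]
opening: 0.0171
grasp_force: 26.7
```

>>> carry_out([
  {"travel":[-0.039,-0.092,0],"angular":[0,0,0],"grip":-1},
  {"travel":[-0.063,-0.188,0],"angular":[0,0,0],"grip":-1},
  {"travel":[-0.07,-0.287,0],"angular":[0,0,0],"grip":-1},
  {"travel":[-0.06,-0.385,0],"angular":[0,0,0],"grip":-1},
  {"travel":[-0.032,-0.48,0],"angular":[0,0,0],"grip":-1},
  {"travel":[0.011,-0.569,0],"angular":[0,0,0],"grip":-1},
  {"travel":[0.069,-0.648,0],"angular":[0,0,0],"grip":-1},
  {"travel":[0.14,-0.717,0],"angular":[0,0,0],"grip":-1},
])

```text
time: 33.0
ee_pos: [0.5245, 0.083, 0.291]
tcp_rot: [-179.2, 0.5, 96.0]
wrist_force: [-23.5, -21.5, 6.5]
opening: 0.0165
grasp_force: 24.6
```

>>> carry_out([
  {"travel":[0.082,-0.055,0],"angular":[0,0,0],"grip":-1},
  {"travel":[0.172,-0.095,0],"angular":[0,0,0],"grip":-1},
  {"travel":[0.268,-0.119,0],"angular":[0,0,0],"grip":-1},
  {"travel":[0.357,-0.126,0],"angular":[0,0,0],"grip":-1},
  {"travel":[0.357,-0.126,0],"angular":[0,0,0],"grip":-1},
  {"travel":[0.357,-0.126,0],"angular":[0,0,0],"grip":-1},
])

```text
time: 33.5
ee_pos: [0.6387, 0.0374, 0.2893]
tcp_rot: [-179.7, 1.3, 95.4]
wrist_force: [2.8, -61.8, -6.1]
opening: 0.0118
grasp_force: 52.8
```

>>> carry_out([
  {"travel":[0,-0.04,0],"angular":[0,0,0],"grip":-0.4},
  {"travel":[0,-0.04,0],"angular":[0,0,0],"grip":0.4},
  {"travel":[0,-0.04,0],"angular":[0,0,0],"grip":0.7},
  {"travel":[0,-0.04,0],"angular":[0,0,0],"grip":0.7},
  {"travel":[0,-0.04,0.1],"angular":[0,0,0],"grip":0.7},
  {"travel":[0,-0.04,0.22],"angular":[0,0,0],"grip":0.7},
  {"travel":[-0.05,-0.15,0.3],"angular":[0,0,0],"grip":0.7},
  {"travel":[-0.15,-0.25,0.3],"angular":[0,0,0],"grip":0.7},
])

```text
time: 34.17
ee_pos: [0.5962, -0.0221, 0.3837]
tcp_rot: [179.8, 0.1, 96.2]
wrist_force: [-0.3, -0.8, 0.2]
opening: 0.0725
grasp_force: 0.0
```

Run:
```python
from h import *
o=monitor.get_obs(); print(o["ee_pos"],o["tcp_rot"],o["time"])
f,K,M=shot("wrist"); f2,Ks,Ms=shot("scene")
g=cv2.cvtColor(f,cv2.COLOR_RGB2GRAY); m=(g<45).astype(np.uint8); m[235:]=0
n,l,st,ce=cv2.connectedComponentsWithStats(m)
for i in range(1,n):
    if 200<st[i,4]<4000: print(ce[i].round(),st[i].tolist(),(onz(K,M,*ce[i],.30)*1000).round())
print(proj(K,M,[.636,.051,.307]))
for nme,im,kk in(("w",f,0),("s",f2,1)):
    pass
# scoop check in scene vs. start; bystanders: difference image
s0=cv2.imread("pics/scene0.png")[:,:,::-1]
for n,(u,v) in dict(camera=(226,214),tub=(430,348),jar=(453,308)).items():
    t=s0[v-22:v+22,u-22:u+22]; r=cv2.matchTemplate(np.ascontiguousarray(f2[v-40:v+40,u-40:u+40]),np.ascontiguousarray(t),cv2.TM_CCOEFF_NORMED); print(n,cv2.minMaxLoc(r)[1::2],"home (18,18)")
cv2.imwrite("pics/m11.png",np.vstack([cv2.resize(f,(480,300)),cv2.resize(f2[150:330,180:468],(480,300))])[:,:,::-1])
```

```text
[ 0.59615536 -0.02208113  0.38369515] [1.79813053e+02 1.37152381e-01 9.62269941e+01] 34.1667
[354.  27.] [347, 1, 13, 45, 261] [604.  93. 300.]
[375.  15.] [366, 0, 20, 34, 495] [616. 101. 300.]
[572.  45.] [534, 31, 70, 50, 765] [735.  98. 300.]
[397. 103.] [376, 88, 41, 30, 945] [636.  54. 300.]
[349. 172.] [343, 158, 11, 37, 211] [612.   7. 300.]
[398.10871135 107.10356716]
camera (0.9961740970611572, (18, 18)) home (18,18)
tub (0.6009772419929504, (18, 18)) home (18,18)
jar (0.46654754877090454, (19, 7)) home (18,18)
```

The lamp grip measures (636,54), about 0.1 rad and back over the bin. The arm is clear of everything, so I'm handing in.

```bash
python3 -c "
from workcell import ticket
print(ticket.job_done())"
```

```text
the job is handed in; nothing more can be done
None
```

I handed the job in at about 34 s without seeing a verdict: all seven stones appeared to be in the shut bin, the empty scoop was on its mat, the lamp was back over the bin, and I saw no sign of the camera, tub or jar being moved, though a final automatic image check confirmed only the camera.

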